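# Zero the squareness gauge and hold the square in the frame corner

### The job

Check a printer frame corner for squareness. Take the pin stylus from its stand, press the recessed zero button of the gauge all the way in with its tip, and put the stylus back upright in its stand, fully home. Then take the engineer's square and press it into the corner, its foot flat down on the base rail and its upright edge flat against the upright; finish while still holding it there, gripped and pressed against both, and leave everything else on the bench alone.

Things in the scene. Friction and masses are not known exactly. Their poses are not given: they have to be found in the camera images.
- corner: fixed 3D-printer frame corner: a flat aluminium base rail on the bench and, standing on it, a square aluminium upright with a bracket and a black sensor pod on its back. Origin on the bench below the inside corner; x points along the rail, square to the upright's front face and into it; z up
- corner_in (a point): the inside corner: on the rail's top face (20 mm over the bench), on the upright's front face, in the middle of its width; axes as corner. The heel of the square belongs here
- rail: the base rail (origin and axes of corner): 80 mm wide (y), 20 mm thick, flat top 20 mm over the bench; it runs from x = -190 mm (open end) to +80 mm (behind the upright)
- upright: the upright (origin and axes of corner): 30 x 30 mm, 130 mm tall, top 150 mm over the bench; its front face is the plane x = 0
- square: loose engineer's square, 0.2-0.4 kg, standing on its stock: dark steel stock 150 long (x) x 20 wide (y) x 22 mm high; at its +x end a steel blade 28 (x) x 8 (y) mm rising to 102 mm, flush with the stock's end: the outer face x = 0, which goes against the upright. Origin at the heel: underside of the stock, outer face, mid-width; the stock runs to x = -150 mm; z up
- square_grip (a point): good place to grip the square from above, across the stock's 20 mm width: 85 mm back from the outer face, 15 mm over the underside, so the gripper's body clears the blade and the upright
- gauge: fixed grey gauge readout, 80 x 80 mm, 40 mm tall, with a dark screen in the far (+x) half of its top and the button hole in the near half; origin under its centre
- button_hole (a point): mouth of the zero button's hole in the gauge's top, 40 mm over the bench; the hole is 14 mm across, and the button's 12 mm black face lies 6 mm below the mouth. z up
- zero_button (a joint): travel of the zero button: 0 out, 0.004 m fully in; it is pressed straight down on a spring (about 1.8 N to start, 4.2 N fully in)
- stand: fixed wooden stylus stand, 60 x 60 mm, 40 mm tall; origin under its centre
- stand_hole0 (a point): mouth of the stand's vertical through hole, 11 mm across, in the middle of its top, 40 mm over the bench
- stylus: loose pin stylus, 50 g, standing upright in the stand: aluminium handle 16 mm across and 70 mm long, below it a steel pin 6 mm across and 35 mm long. Origin at the shoulder (underside of the handle, top of the pin), which rests on the stand's top; z points up the handle. The handle is round; grip it about 30 mm above the shoulder
- stylus_tip (a point): lower end of the stylus pin, 35 mm below the shoulder
- wrench: loose open-ended wrench lying on the bench, bystander
- screwdriver: loose screwdriver lying on the bench, bystander
- screw_jar: loose small screw jar, 44 mm across, 55 mm tall, bystander; origin under its centre
- offcut: loose offcut of aluminium profile, 90 x 30 x 30 mm, bystander
- spool: loose empty black filament spool lying flat, 120 mm across, 54 mm tall, bystander
- screw_tray: loose open black screw tray, 120 x 90 x 30 mm, bystander
- bearing_block: loose steel block, 50 x 40 x 30 mm, bystander

How it is judged:
By the outcome, as a careful person would: the job done as asked, in the order asked, and still so for the second after the job is handed in, while the arm keeps its last pose, push and grip.
It also fails if it takes over 61 s, if anything falls off the work surface, if the arm or the gripper's body presses on something with over 40 N, if the wrist force passes 120 N, or if a joint passes its speed limit or range.

### The arm

A 6-joint arm with a two-finger parallel gripper is mounted at the origin on the work surface. World frame = base frame: x ahead of the robot, y to its left, z up, the work surface at z = 0. Lengths are in m, angles in rad, forces in N, time in s.
With the tool pointing down it reaches from about 0.375 to 0.9 m from the base axis. Payload 3.1 kg.
Tool frame: the origin (TCP) lies at the very end of the fingers, on their centre line; the grasp point (between the pads) lies 19 mm behind it; z points along the fingers, y is the direction in which the jaws open and shut (so a half turn about z gives the same grasp; the last joint's range is limited). The gripper opens to 87 mm and grips with 3 to 60 N. Pads are 19 mm wide; open, the fingers measure 117 mm over their backs; the gripper's body (75 mm by 190 mm) begins 51 mm behind the grasp point.
Start: joints at [-1.46, 0.527, 1.433, -0, 1.181, -0.178], TCP at [0.178, -0.599, 0.19] pointing down, gripper open.
Joint ranges: [-3.08, 3.08], [-0.75, 2.2], [0.22, 2.44], [-1.43, 4.57], [0, 2.65], [-2.85, 2.85]. Speed limits (rad/s): [2.79, 2.79, 3.14, 3.14, 3.14, 3.14].

### API

Orientations are given as a unit quaternion [x, y, z, w].
In Python, from rig import robot gives the robot as it stands. The module is installed in compiled form; this text tells all that it offers.
- The arm moves only by the tool send_rows, never from a script. Its argument "deltas" is a list of rows, each an object of numbers: "tx", "ty", "tz": the shift along the tool's x, y, z in cm; "rx", "ry", "rz": the turn, a rotation vector about the tool's x, y, z in rad. A call has 1 to 5 rows; each row is the pose to reach, as a shift and turn from the pose commanded when the call began, along the tool's axes at that moment; what a row does not reach only later rows make up. A row lasts 1/12 s, in which the tool goes at most 41.7 mm and 7.16 degrees, less where a joint would pass 70% of its speed; a pose out of reach is approached as far as the arm can. A call with a gripper value outside its range is refused whole. "claw" is the finger opening in cm, from 0 to 8.7, set as the call begins (left out, the last holds). The fingers move at their own pace and stop on an object; "squeeze" is the grip in N (left out, the last holds). Time passes only in rows, so rows that repeat a pose let the fingers close. It gives the time, the measured TCP pose, the force and the opening at its end, in the units of the state.
- robot.get_obs(): the state, without advancing time (a new reading comes with each control period).
- robot.camera(name): name is "scene" or "top" or "wrist"; returns a dict with "color" (400x640x3 uint8, red, green, blue), "z_map" (400x640 float32, m along the optical axis (not along the pixel's ray), 0 where there is no reading), "intrinsics" (3x3 intrinsics, pixels), "distortion" ([k1, k2, p1, p2, k3] as OpenCV has them; the pictures are not rectified), "R" (3x3) and "t" (3): a world point X has camera coordinates R X + t; the wrist camera has in their place "tool_from_camera" (4x4, takes a point from camera to tool coordinates, whose origin is the TCP and whose axes are the flange's). Camera axes: x right, y down, z forward; pixel columns grow to the right and rows downward; lengths in m; the calibration is good to about 2 mm. A picture is of the moment at which its call begins: read the wrist's pose just before it.
- robot.hand_in(): hands the job in, once; it reports no verdict.
Trained networks look in the newest picture that a camera, given by its name, has taken for a name from the list of things; names that differ only in an ending like _2 or _b are one class to them, and where a whole thing is asked for, a point or a joint stands for the part that bears it (a point fixed in the world has none). Each returns a list of dicts, best first, with "p" (0 to 1); they miss things now and then, are a little off and sometimes report something else, mostly with a low value. They report only what shows in the picture. A call takes as long as a camera call.
- robot.outline_of(label, camera): "pixels" (400x640 bool, what is visible of it) and "xy" ([column, row] in pixels, amid what is visible of it).
- robot.tip_of(label, camera): "xy" ([column, row] in pixels: a listed point, or the origin of a listed thing).
The state is a dict: "time": time; "q": joint angles; "joint_velocities": joint speeds; "joint_torque": joint torques, N m; "position": TCP position; "tool_rot": TCP orientation; "ft_force": force on the tool from outside, world axes, zero at the start; "moment": the same for the moment, N m; "grip_width": finger opening in m.
Only numpy, scipy, OpenCV 4.12 (cv2) and the standard library are available. Lean on these libraries where they do the work, as an engineer would, in place of code of your own. Each camera call takes 0.05 s, during which the arm holds its last target.

## Working session

There is one attempt and no reset: what is moved stays moved. The work goes in short steps, Python scripts to look and compute and a tool call to move; the robot and the scene stay as the last step left them, time stands still between calls to the robot, and variables do not carry over. Pictures are saved under pics/ and viewed, and the job is handed in when it is done.

Besides the shell and the picture viewer there is one more tool, called after "Call:" by a JSON object that holds its "api" and its "payload", one argument or row to a line. send_rows: Moves the arm, as the interface text tells. Its arguments: {"type":"object","properties":{"deltas":{"type":"array","items":{"type":"object","properties":{"tx":{"type":"number"},"ty":{"type":"number"},"tz":{"type":"number"},"rx":{"type":"number"},"ry":{"type":"number"},"rz":{"type":"number"}}}},"claw":{"type":"number"},"squeeze":{"type":"number"}},"required":["deltas"]}

```bash
mkdir -p pics; ls; python3 - <<'E'
from rig import robot
import cv2,numpy as np
o=robot.get_obs();print({k:np.round(v,3) for k,v in o.items()})
for n in ["scene","top","wrist"]:
    c=robot.camera(n);cv2.imwrite(f"pics/{n}0.png",c["color"][:,:,::-1])
    np.save(f"{n}0.npy",c,allow_pickle=True)
    print(n,c["intrinsics"].round(1).tolist(),np.round(c["distortion"],3), c.get("tool_from_camera"),c.get("R"),c.get("t"))
E
```

```text
pics
{'time': np.float64(0.0), 'q': array([-1.461,  0.528,  1.434, -0.   ,  1.181, -0.178]), 'joint_velocities': array([ 0.001,  0.   , -0.001, -0.   ,  0.002,  0.001]), 'joint_torque': array([-2.0000e-03, -4.4005e+01, -1.7659e+01,  6.3000e-02,  5.8000e-02,
       -0.0000e+00]), 'position': array([ 0.178, -0.598,  0.189]), 'tool_rot': array([ 0.99 ,  0.144,  0.   , -0.001]), 'ft_force': array([-0.101, -0.314,  0.152]), 'moment': array([-0.022, -0.023, -0.008]), 'grip_width': np.float64(0.087)}
scene [[369.7, 0.0, 318.8], [0.0, 369.7, 201.6], [0.0, 0.0, 1.0]] [-0.037  0.     0.     0.     0.   ] None [[-0.8672385   0.49789214  0.00089497]
 [ 0.40525678  0.70692635 -0.57967411]
 [-0.28924787 -0.50235301 -0.81484791]] [ 0.47870434 -0.2332737   1.23385311]
top [[429.1, 0.0, 317.9], [0.0, 429.1, 202.1], [0.0, 0.0, 1.0]] [-0.059  0.     0.     0.     0.   ] None [[ 0.02440571 -0.99969992 -0.00210274]
 [-0.98760204 -0.02378399 -0.15516614]
 [ 0.15506956  0.00586361 -0.98788615]] [0.03852183 0.57538779 1.16022293]
wrist [[354.7, 0.0, 321.7], [0.0, 354.7, 199.2], [0.0, 0.0, 1.0]] [-0.044  0.     0.     0.     0.   ] [[ 5.84478094e-06 -9.53342539e-01 -3.01890715e-01  8.39543609e-02]
 [ 9.99999965e-01  8.52397901e-05 -2.49818670e-04  8.33026954e-04]
 [ 2.63895867e-04 -3.01890703e-01  9.53342506e-01 -1.93695342e-01]
 [ 0.00000000e+00  0.00000000e+00  0.00000000e+00  1.00000000e+00]] None None
```

View pics/scene0.png

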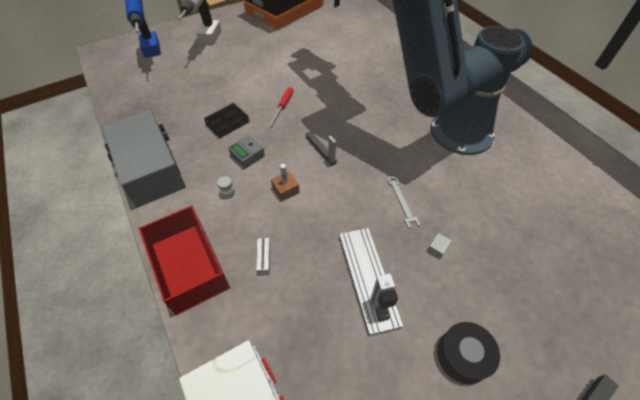

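View pics/top0.png

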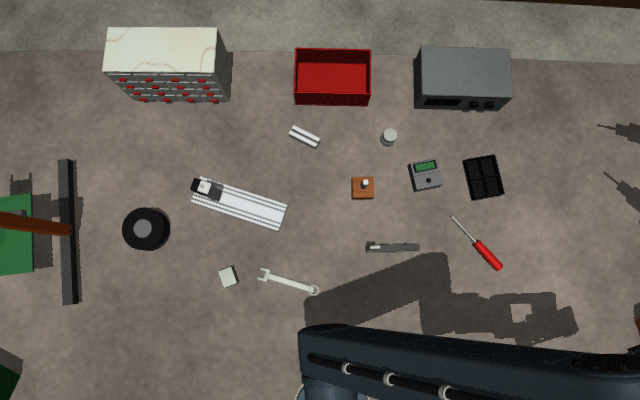

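```bash
cat > h.py <<'E'
from rig import robot
import numpy as np,cv2
from scipy.spatial.transform import Rotation as Ro
def und(c,xy):
    return cv2.undistortPoints(np.array(xy,float).reshape(-1,1,2),c["intrinsics"],c["distortion"]).reshape(-1,2)
def campose(c,o=None):
    if "R" in c: return c["R"].T, -c["R"].T@c["t"]
    T=c["tool_from_camera"];R=Ro.from_quat(o["tool_rot"]).as_matrix()
    return R@T[:3,:3], R@T[:3,3]+o["position"]
def ray_z(c,xy,z,o=None):
    A,p=campose(c,o);n=und(c,xy);d=np.c_[n,np.ones(len(n))]@A.T
    return p+d*((z-p[2])/d[:,2])[:,None]
def cloud(c,o=None,mask=None):
    A,p=campose(c,o);v,u=np.nonzero((c["z_map"]>0)&(mask if mask is not None else True))
    n=und(c,np.c_[u,v]);z=c["z_map"][v,u]
    return (np.c_[n,np.ones(len(n))]*z[:,None])@A.T+p,np.c_[u,v]
def proj(c,P,o=None):
    A,p=campose(c,o);X=(np.atleast_2d(P)-p)@A
    return cv2.projectPoints(X,np.zeros(3),np.zeros(3),c["intrinsics"],c["distortion"])[0].reshape(-1,2)
def st():
    o=robot.get_obs();R=Ro.from_quat(o["tool_rot"]).as_matrix()
    print("t",round(float(o["time"]),2),"p",o["position"].round(4),"F",o["ft_force"].round(1),"M",o["moment"].round(2),"w",round(float(o["grip_width"]),4),"q",o["q"].round(2)); print("tool x,z",R[:,0].round(4),R[:,2].round(4)); return o,R
E
python3 - <<'E'
from h import *
zs={"button_hole":.04,"stand_hole0":.04,"stylus":.04,"stylus_tip":.005,"corner_in":.02,"corner":0,"square":0,"square_grip":.015,"gauge":0,"stand":0}
for cam in ["top","scene"]:
    c=robot.camera(cam)
    for k,z in zs.items():
        for d in robot.tip_of(k,cam)[:2]:
            print(cam,k,round(d["p"],2),np.round(d["xy"],1),ray_z(c,[d["xy"]],z)[0].round(4))
E
```

```text
top button_hole 0.9 [426.  180.2] [ 0.6457 -0.2544  0.04  ]
top stand_hole0 0.72 [360.4 186.8] [ 0.6218 -0.0671  0.04  ]
top stylus 0.41 [364.2 187.5] [ 0.6201 -0.0779  0.04  ]
top stylus_tip 0.19 [364.1 192.2] [ 0.6129 -0.0814  0.005 ]
top corner_in 0.74 [289.7 285.9] [0.3397 0.1253 0.02  ]
top corner_in 0.6 [219.  199.2] [0.5797 0.3375 0.02  ]
top corner 0.59 [222.5 197.7] [0.5876 0.3323 0.    ]
top corner 0.3 [222.9 195.4] [0.5945 0.3315 0.    ]
top square 0.58 [366.4 251.9] [ 0.4402 -0.0899  0.    ]
top square_grip 0.64 [396.5 248.4] [ 0.4513 -0.1737  0.015 ]
top gauge 0.9 [424.2 178.6] [ 0.659  -0.2592  0.    ]
top stand 0.59 [362.6 191.5] [ 0.6158 -0.0775  0.    ]
scene button_hole 0.91 [252.1 144.5] [ 0.6435 -0.2564  0.04  ]
scene stand_hole0 0.59 [282.5 184.1] [ 0.6315 -0.0697  0.04  ]
scene stylus 0.69 [285.5 180. ] [ 0.6173 -0.0788  0.04  ]
scene stylus_tip 0.64 [322.9 145.1] [ 0.437 -0.174  0.005]
scene stylus_tip 0.16 [462.8 353.8] [0.4882 0.537  0.005 ]
scene corner_in 0.82 [376.4 299.2] [0.5881 0.3382 0.02  ]
scene corner 0.72 [376.2 300.6] [0.584 0.336 0.   ]
scene corner 0.5 [463.6 354.8] [0.4859 0.5395 0.    ]
scene square 0.63 [334.6 167.9] [ 0.4521 -0.0763  0.    ]
scene square 0.47 [265.4 258.2] [0.7689 0.098  0.    ]
scene square_grip 0.76 [320.3 146.3] [ 0.4518 -0.1652  0.015 ]
scene square_grip 0.16 [376.3 301.1] [0.5894 0.3408 0.015 ]
scene gauge 0.64 [244.2 154.1] [ 0.6717 -0.2689 -0.    ]
scene stand 0.56 [285.3 189.2] [ 0.6216 -0.0781  0.    ]
scene stand 0.55 [335.  167.2] [ 0.4495 -0.0781 -0.    ]
```

Call:
{"api": "send_rows", "payload": {
  "deltas": [
    {"tx": 2.66, "ty": -1.55},
    {"tx": 5.32, "ty": -3.1},
    {"tx": 7.98, "ty": -4.65},
    {"tx": 10.64, "ty": -6.2},
    {"tx": 13.3, "ty": -7.75}
  ],
  "squeeze": 20
}}

```text
schema error: expected keys tx, ty, tz, rx, ry, rz
```

Call:
{"api": "send_rows", "payload": {
  "deltas": [
    {"tx": 2.66, "ty": -1.55},
    {"tx": 5.32, "ty": -3.1},
    {"tx": 7.98, "ty": -4.65},
    {"tx": 10.64, "ty": -6.2},
    {"tx": 13.3, "ty": -7.75}
  ]
}}

```text
schema error: expected keys tx, ty, tz, rx, ry, rz
```

Call:
{"api": "send_rows", "payload": {
  "deltas": [
    {"tx": 2.66, "ty": -1.55},
    {"tx": 5.32, "ty": -3.1},
    {"tx": 7.98, "ty": -4.65},
    {"tx": 10.64, "ty": -6.2},
    {"tx": 13.3, "ty": -7.75}
  ]
}}

```text
schema error: expected keys tx, ty, tz, rx, ry, rz
```

Call:
{"api": "send_rows", "payload": {
  "deltas": [
    {"tx": 2.66, "ty": -1.55, "rz": 0.06},
    {"tx": 5.32, "ty": -3.1, "rz": 0.12},
    {"tx": 7.98, "ty": -4.65, "rz": 0.18},
    {"tx": 10.64, "ty": -6.2, "rz": 0.24},
    {"tx": 13.3, "ty": -7.75, "rz": 0.289}
  ]
}}

```text
schema error: expected keys tx, ty, tz, rx, ry, rz
```

Call:
{"api": "send_rows", "payload": {
  "deltas": [
    {"tx": 0},
    {"tx": 0},
    {"tx": 0}
  ]
}}

```text
schema error: expected keys tx, ty, tz, rx, ry, rz
```

Call:
{"api": "send_rows", "payload": {
  "deltas": [
    {"tx": 2.66, "ty": -1.55, "tz": 0, "rx": 0, "ry": 0, "rz": 0},
    {"tx": 5.32, "ty": -3.1, "tz": 0, "rx": 0, "ry": 0, "rz": 0},
    {"tx": 7.98, "ty": -4.65, "tz": 0, "rx": 0, "ry": 0, "rz": 0},
    {"tx": 10.64, "ty": -6.2, "tz": 0, "rx": 0, "ry": 0, "rz": 0},
    {"tx": 13.3, "ty": -7.75, "tz": 0, "rx": 0, "ry": 0, "rz": 0}
  ],
  "squeeze": 20,
  "claw": 8.7
}}

```text
time: 1.67
position: [0.2842, -0.4859, 0.1904]
tool_rot: [0.99, 0.144, 0.0, 0.0]
ft_force: [-0.2, -0.3, 0.4]
grip_width: 0.0875
```

Call:
{"api": "send_rows", "payload": {
  "deltas": [
    {"tx": 2.66, "ty": -1.55, "tz": 0, "rx": 0, "ry": 0, "rz": 0},
    {"tx": 5.32, "ty": -3.1, "tz": 0, "rx": 0, "ry": 0, "rz": 0},
    {"tx": 7.98, "ty": -4.65, "tz": 0, "rx": 0, "ry": 0, "rz": 0},
    {"tx": 10.64, "ty": -6.2, "tz": 0, "rx": 0, "ry": 0, "rz": 0},
    {"tx": 13.3, "ty": -7.75, "tz": 0, "rx": 0, "ry": 0, "rz": 0}
  ]
}}

```text
time: 2.08
position: [0.3898, -0.3737, 0.1905]
tool_rot: [0.99, 0.144, 0.0, 0.0]
ft_force: [0.1, 0.2, -0.5]
grip_width: 0.0867
```

Call:
{"api": "send_rows", "payload": {
  "deltas": [
    {"tx": 2.66, "ty": -1.55, "tz": 0, "rx": 0, "ry": 0, "rz": 0},
    {"tx": 5.32, "ty": -3.1, "tz": 0, "rx": 0, "ry": 0, "rz": 0},
    {"tx": 7.98, "ty": -4.65, "tz": 0, "rx": 0, "ry": 0, "rz": 0},
    {"tx": 10.64, "ty": -6.2, "tz": 0, "rx": 0, "ry": 0, "rz": 0},
    {"tx": 13.3, "ty": -7.75, "tz": 0, "rx": 0, "ry": 0, "rz": 0}
  ]
}}

```text
time: 2.5
position: [0.4952, -0.2614, 0.1905]
tool_rot: [0.99, 0.144, 0.0, 0.0]
ft_force: [0.7, -0.8, -0.0]
grip_width: 0.0873
```

Call:
{"api": "send_rows", "payload": {
  "deltas": [
    {"tx": 2.66, "ty": -1.55, "tz": 0, "rx": 0, "ry": 0, "rz": 0.06},
    {"tx": 5.32, "ty": -3.1, "tz": 0, "rx": 0, "ry": 0, "rz": 0.12},
    {"tx": 7.98, "ty": -4.65, "tz": 0, "rx": 0, "ry": 0, "rz": 0.18},
    {"tx": 10.64, "ty": -6.2, "tz": 0, "rx": 0, "ry": 0, "rz": 0.24},
    {"tx": 13.3, "ty": -7.75, "tz": 0, "rx": 0, "ry": 0, "rz": 0.289}
  ]
}}

```text
time: 2.92
position: [0.6006, -0.1491, 0.1904]
tool_rot: [1.0, -0.001, 0.0, 0.0]
ft_force: [-0.1, -0.7, 0.3]
grip_width: 0.087
```

Call:
{"api": "send_rows", "payload": {
  "deltas": [
    {"tx": 0, "ty": 0, "tz": 0, "rx": 0, "ry": 0, "rz": 0},
    {"tx": 0, "ty": 0, "tz": 0, "rx": 0, "ry": 0, "rz": 0},
    {"tx": 0, "ty": 0, "tz": 0, "rx": 0, "ry": 0, "rz": 0}
  ]
}}

```text
time: 3.17
position: [0.5992, -0.1505, 0.1901]
tool_rot: [1.0, 0.0, -0.0, 0.0]
ft_force: [0.2, -0.5, 0.2]
grip_width: 0.087
```

```bash
python3 - <<'E'
from h import *
o,R=st()
c=robot.camera("wrist");cv2.imwrite("pics/w1.png",c["color"][:,:,::-1]);np.savez("w1.npz",z=c["z_map"],o=[o["position"]])
zs={"button_hole":.04,"stand_hole0":.04,"stylus":.04,"square":0,"square_grip":.015,"stand":0,"gauge":0}
for k,z in zs.items():
    for d in robot.tip_of(k,"wrist")[:2]:
        print(k,round(d["p"],2),np.round(d["xy"],1),ray_z(c,[d["xy"]],z,o)[0].round(4))
P,uv=cloud(c,o)
# handle top
for lo,hi,x,y,r in [(.1,.12,.62,-.078,.03),(.06,.1,.62,-.078,.02)]:
    m=(P[:,2]>lo)&(P[:,2]<hi)&(np.hypot(P[:,0]-x,P[:,1]-y)<r);Q=P[m];print("handle",m.sum(),Q.mean(0).round(4) if m.sum() else 0,np.ptp(Q,axis=0).round(4) if m.sum() else 0)
for nm,x,y,r,lo,hi in [("gauge",.65,-.255,.065,.035,.045),("stand",.62,-.075,.05,.035,.045),("stock",.447,-.16,.1,.015,.03),("blade",.447,-.09,.05,.09,.11)]:
    m=(P[:,2]>lo)&(P[:,2]<hi)&(np.hypot(P[:,0]-x,P[:,1]-y)<r);Q=P[m]
    if m.sum()>20: print(nm,m.sum(),"z",np.median(Q[:,2]).round(4),cv2.minAreaRect(Q[:,:2].astype(np.float32)))
E
```

```text
t 3.17 p [ 0.5992 -0.1505  0.1901] F [ 0.2 -0.5  0.2] M [0.01 0.02 0.02] w 0.087 q [-0.43  0.52  1.45 -0.    1.17  1.14]
tool x,z [ 1.e+00  8.e-04 -9.e-04] [-9.e-04 -3.e-04 -1.e+00]
button_hole 0.64 [437.9 123.7] [ 0.6504 -0.2624  0.04  ]
stand_hole0 0.67 [423.5 104.2] [ 0.6685 -0.247   0.04  ]
stand_hole0 0.66 [247.3 149.4] [ 0.6253 -0.0785  0.04  ]
stylus 0.92 [245.2 151.2] [ 0.6235 -0.0763  0.04  ]
square_grip 0.72 [341.8 290.4] [ 0.4524 -0.1752  0.015 ]
square_grip 0.57 [269.5 285.3] [ 0.4592 -0.0893  0.015 ]
stand 0.73 [256.5 147.2] [ 0.6209 -0.0802  0.    ]
stand 0.21 [437.6 124. ] [ 0.6462 -0.2751  0.    ]
gauge 0.62 [424.4 105.4] [ 0.6655 -0.2593  0.    ]
handle 345 [ 0.6245 -0.0761  0.1085] [0.0153 0.0153 0.0114]
handle 239 [ 0.6272 -0.0798  0.081 ] [0.0146 0.0124 0.0399]
gauge 7029 z 0.0396 ((0.6670820713043213, -0.25737276673316956), (0.08044207841157913, 0.0806490033864975), 13.766005516052246)
stand 3102 z 0.0394 ((0.6234546899795532, -0.0750407800078392), (0.06093623489141464, 0.05987066775560379), 2.4885332584381104)
stock 1213 z 0.0209 ((0.45811647176742554, -0.16204744577407837), (0.014415230602025986, 0.15030917525291443), 2.7900476455688477)
blade 408 z 0.1002 ((0.4504421651363373, -0.10181204229593277), (0.009423332288861275, 0.027671288698911667), 2.623032569885254)
```

View pics/w1.png

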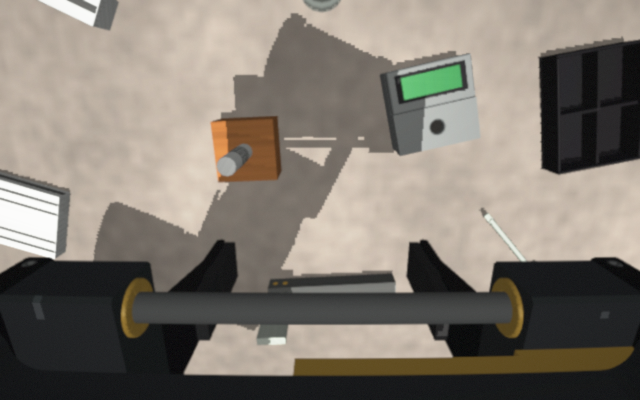

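Call:
{"api": "send_rows", "payload": {
  "deltas": [
    {"tx": 0.83, "ty": -2.5, "tz": 1, "rx": 0, "ry": 0, "rz": 0},
    {"tx": 1.65, "ty": -5.0, "tz": 3, "rx": 0, "ry": 0, "rz": 0},
    {"tx": 2.48, "ty": -7.5, "tz": 5, "rx": 0, "ry": 0, "rz": 0},
    {"tx": 2.48, "ty": -7.5, "tz": 6.4, "rx": 0, "ry": 0, "rz": 0},
    {"tx": 2.48, "ty": -7.5, "tz": 6.4, "rx": 0, "ry": 0, "rz": 0}
  ],
  "claw": 5
}}

```text
time: 3.98
position: [0.6221, -0.0734, 0.123]
tool_rot: [1.0, 0.001, -0.003, -0.001]
ft_force: [-0.4, -0.1, -0.5]
grip_width: 0.0615
```

Call:
{"api": "send_rows", "payload": {
  "deltas": [
    {"tx": 0, "ty": 0, "tz": 0, "rx": 0, "ry": 0, "rz": 0},
    {"tx": 0, "ty": 0, "tz": 0, "rx": 0, "ry": 0, "rz": 0}
  ]
}}

```text
time: 4.15
position: [0.6252, -0.0764, 0.1273]
tool_rot: [1.0, -0.0, 0.001, 0.0]
ft_force: [-0.2, -0.2, 0.8]
grip_width: 0.0528
```

```bash
python3 - <<'E'
from h import *
o,R=st()
c=robot.camera("wrist");cv2.imwrite("pics/w2.png",c["color"][:,:,::-1])
P,uv=cloud(c,o)
m=(np.hypot(P[:,0]-.624,P[:,1]+.076)<.025)&(P[:,2]>.1045)&(P[:,2]<.12);Q=P[m]
print(m.sum(),np.median(Q,axis=0).round(4),cv2.minEnclosingCircle(Q[:,:2].astype(np.float32)),Q[:,2].min(),Q[:,2].max(),uv[m].mean(0))
m=(np.hypot(P[:,0]-.6235,P[:,1]+.075)<.05)&(P[:,2]>.035)&(P[:,2]<.045);Q=P[m]
print("stand",cv2.minAreaRect(Q[:,:2].astype(np.float32)))
E
```

```text
t 4.15 p [ 0.6252 -0.0764  0.1273] F [-0.2 -0.2  0.8] M [ 0.04 -0.07 -0.07] w 0.0528 q [-0.3   0.61  1.48 -0.    1.05  1.27]
tool x,z [ 1.     -0.001   0.0015] [ 1.5e-03 -7.0e-04 -1.0e+00]
477 [ 0.6245 -0.0746  0.1093] ((0.6236512660980225, -0.0751420110464096), 0.00821902509778738) 0.10456728290785686 0.11084213688166028 [318.47379455 225.71069182]
stand ((0.623451292514801, -0.07479526847600937), (0.06055683270096779, 0.06020817160606384), 2.077902317047119)
```

View pics/w2.png

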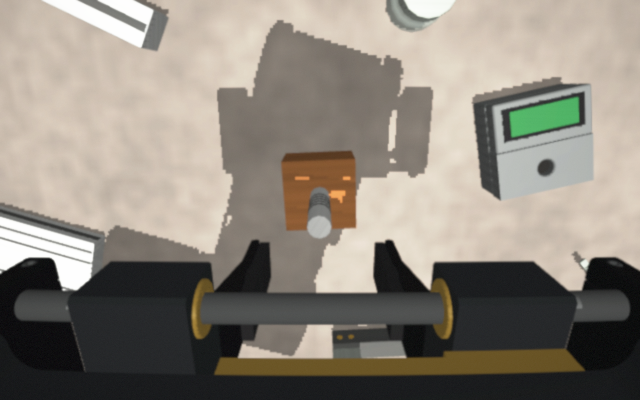

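Call:
{"api": "send_rows", "payload": {
  "deltas": [
    {"tx": 0, "ty": -0.05, "tz": 2, "rx": 0, "ry": 0, "rz": 0},
    {"tx": 0, "ty": -0.05, "tz": 4, "rx": 0, "ry": 0, "rz": 0},
    {"tx": 0, "ty": -0.05, "tz": 6, "rx": 0, "ry": 0, "rz": 0},
    {"tx": 0, "ty": -0.05, "tz": 7.2, "rx": 0, "ry": 0, "rz": 0},
    {"tx": 0, "ty": -0.05, "tz": 7.5, "rx": 0, "ry": 0, "rz": 0}
  ]
}}

```text
time: 4.62
position: [0.6235, -0.0755, 0.0501]
tool_rot: [1.0, -0.001, -0.001, -0.0]
ft_force: [0.1, 0.3, -1.0]
grip_width: 0.0504
```

Call:
{"api": "send_rows", "payload": {
  "deltas": [
    {"tx": 0, "ty": 0, "tz": 0, "rx": 0, "ry": 0, "rz": 0},
    {"tx": 0, "ty": 0, "tz": 0, "rx": 0, "ry": 0, "rz": 0},
    {"tx": 0, "ty": 0, "tz": 0, "rx": 0, "ry": 0, "rz": 0},
    {"tx": 0, "ty": 0, "tz": 0, "rx": 0, "ry": 0, "rz": 0},
    {"tx": 0, "ty": 0, "tz": 0, "rx": 0, "ry": 0, "rz": 0}
  ]
}}

```text
time: 5.03
position: [0.6252, -0.0751, 0.0524]
tool_rot: [1.0, -0.0, 0.001, 0.0]
ft_force: [0.2, 0.1, -0.5]
grip_width: 0.0502
```

```bash
python3 - <<'E'
from h import *
o,R=st()
E
```

```text
t 5.03 p [ 0.6252 -0.0751  0.0524] F [ 0.2  0.1 -0.5] M [ 0.07  0.04 -0.02] w 0.0502 q [-0.3   0.71  1.53 -0.    0.9   1.27]
tool x,z [ 1.0e+00 -2.0e-04  1.8e-03] [ 1.8e-03 -6.0e-04 -1.0e+00]
```

Call:
{"api": "send_rows", "payload": {
  "deltas": [
    {"tx": 0, "ty": 0, "tz": 0, "rx": 0, "ry": 0, "rz": 0},
    {"tx": 0, "ty": 0, "tz": 0, "rx": 0, "ry": 0, "rz": 0},
    {"tx": 0, "ty": 0, "tz": 0, "rx": 0, "ry": 0, "rz": 0},
    {"tx": 0, "ty": 0, "tz": 0, "rx": 0, "ry": 0, "rz": 0},
    {"tx": 0, "ty": 0, "tz": 0, "rx": 0, "ry": 0, "rz": 0}
  ],
  "claw": 0.8,
  "squeeze": 25
}}

```text
time: 5.45
position: [0.6245, -0.0749, 0.0513]
tool_rot: [1.0, -0.0, -0.0, -0.0]
ft_force: [0.4, -0.4, 0.3]
grip_width: 0.0244
```

Call:
{"api": "send_rows", "payload": {
  "deltas": [
    {"tx": 0, "ty": 0, "tz": 0, "rx": 0, "ry": 0, "rz": 0},
    {"tx": 0, "ty": 0, "tz": 0, "rx": 0, "ry": 0, "rz": 0},
    {"tx": 0, "ty": 0, "tz": 0, "rx": 0, "ry": 0, "rz": 0},
    {"tx": 0, "ty": 0, "tz": 0, "rx": 0, "ry": 0, "rz": 0},
    {"tx": 0, "ty": 0, "tz": 0, "rx": 0, "ry": 0, "rz": 0}
  ]
}}

```text
time: 5.87
position: [0.6245, -0.0749, 0.0513]
tool_rot: [1.0, -0.0, -0.0, -0.0]
ft_force: [0.9, 0.7, 0.8]
grip_width: 0.015
```

```bash
python3 - <<'E'
from h import *
for i in range(3):
  o,R=st(); robot.camera("wrist")
E
```

```text
t 5.87 p [ 0.6245 -0.0749  0.0513] F [0.9 0.7 0.8] M [0.12 0.03 0.04] w 0.015 q [-0.3   0.71  1.53  0.    0.9   1.27]
tool x,z [ 1.e+00 -2.e-04 -2.e-04] [-2.e-04  1.e-04 -1.e+00]
t 5.92 p [ 0.6245 -0.0749  0.0513] F [ 0.2 -0.8 -0.4] M [ 0.01  0.03 -0.01] w 0.0154 q [-0.3   0.71  1.53  0.    0.9   1.27]
tool x,z [ 1.e+00 -2.e-04 -1.e-04] [-1.e-04  1.e-04 -1.e+00]
t 5.97 p [ 0.6245 -0.0749  0.0513] F [ 0.5 -0.1 -1.5] M [ 0.01  0.01 -0.01] w 0.0152 q [-0.3   0.71  1.53  0.    0.9   1.27]
tool x,z [ 1.e+00 -2.e-04 -1.e-04] [-1.e-04  0.e+00 -1.e+00]
```

Call:
{"api": "send_rows", "payload": {
  "deltas": [
    {"tx": 0, "ty": 0, "tz": -1, "rx": 0, "ry": 0, "rz": 0},
    {"tx": 0, "ty": 0, "tz": -2.5, "rx": 0, "ry": 0, "rz": 0},
    {"tx": 0, "ty": 0, "tz": -4, "rx": 0, "ry": 0, "rz": 0},
    {"tx": 0, "ty": 0, "tz": -5.2, "rx": 0, "ry": 0, "rz": 0},
    {"tx": 0, "ty": 0, "tz": -5.5, "rx": 0, "ry": 0, "rz": 0}
  ]
}}

```text
time: 6.43
position: [0.6263, -0.0754, 0.1093]
tool_rot: [1.0, -0.0, 0.002, 0.001]
ft_force: [0.6, -0.4, -0.5]
grip_width: 0.0151
```

Call:
{"api": "send_rows", "payload": {
  "deltas": [
    {"tx": 0.3, "ty": 2, "tz": 0, "rx": 0, "ry": 0, "rz": 0},
    {"tx": 0.8, "ty": 5.5, "tz": 0, "rx": 0, "ry": 0, "rz": 0},
    {"tx": 1.3, "ty": 9, "tz": 0, "rx": 0, "ry": 0, "rz": 0},
    {"tx": 1.5, "ty": 11.5, "tz": 0, "rx": 0, "ry": 0, "rz": 0},
    {"tx": 1.5, "ty": 12.5, "tz": 0, "rx": 0, "ry": 0, "rz": 0}
  ]
}}

```text
time: 6.85
position: [0.6401, -0.2042, 0.1064]
tool_rot: [1.0, -0.002, 0.001, 0.001]
ft_force: [0.4, -0.1, -0.7]
grip_width: 0.0155
```

Call:
{"api": "send_rows", "payload": {
  "deltas": [
    {"tx": 0, "ty": 0, "tz": 0, "rx": 0, "ry": 0, "rz": 0},
    {"tx": 0, "ty": 0, "tz": 0, "rx": 0, "ry": 0, "rz": 0},
    {"tx": 0, "ty": 0, "tz": 0, "rx": 0, "ry": 0, "rz": 0},
    {"tx": 0, "ty": 0, "tz": 0, "rx": 0, "ry": 0, "rz": 0},
    {"tx": 0, "ty": 0, "tz": 0, "rx": 0, "ry": 0, "rz": 0}
  ]
}}

```text
time: 7.27
position: [0.6394, -0.1981, 0.1064]
tool_rot: [1.0, 0.001, -0.0, -0.0]
ft_force: [-0.7, -0.5, -1.1]
grip_width: 0.0151
```

```bash
python3 - <<'E'
from h import *
o,R=st()
c=robot.camera("wrist");cv2.imwrite("pics/w3.png",c["color"][:,:,::-1])
P,uv=cloud(c,o)
m=(np.hypot(P[:,0]-.667,P[:,1]+.2574)<.07)&(P[:,2]>.0365)&(P[:,2]<.045);Q=P[m]
r=cv2.minAreaRect(Q[:,:2].astype(np.float32));print(r,np.median(Q[:,2]))
h=proj(c,[[.6476,-.2621,.04]],o)[0];print("pred px",h)
g=cv2.cvtColor(c["color"],cv2.COLOR_RGB2GRAY);u,v=h.astype(int);w=22
s=g[v-w:v+w,u-w:u+w];th=(s<75).astype(np.uint8)
n,l,stt,cen=cv2.connectedComponentsWithStats(th);
for i in range(1,n): print(stt[i],cen[i]+[u-w,v-w],ray_z(c,[cen[i]+[u-w,v-w]],.04,o),ray_z(c,[cen[i]+[u-w,v-w]],.034,o))
print(robot.tip_of("button_hole","wrist")[:2],[ (d["p"],ray_z(c,[d["xy"]],.04,o)) for d in robot.tip_of("button_hole","wrist")[:2]])
print([(d["p"],d["xy"]) for d in robot.tip_of("stylus_tip","wrist")[:2]])
E
```

```text
t 7.27 p [ 0.6394 -0.1981  0.1064] F [-0.7 -0.5 -1.1] M [-0.03  0.01 -0.01] w 0.0151 q [-0.47  0.68  1.39  0.    1.07  1.1 ]
tool x,z [ 1.0e+00  1.7e-03 -5.0e-04] [-5.e-04  6.e-04 -1.e+00]
((0.6669349074363708, -0.2575397789478302), (0.08137285709381104, 0.08027175068855286), 13.196232795715332) 0.039652694608297234
pred px [404.69236781 191.31490673]
[ 14  13  17  17 218] [404.19266055 189.99082569] [[ 0.6486534  -0.26164011  0.04      ]] [[ 0.64692334 -0.26309393  0.034     ]]
[{'xy': [403.7, 191.5], 'p': 0.88}] [(0.88, array([[ 0.64745057, -0.26134751,  0.04      ]]))]
[(0.82, [322.4, 211.6]), (0.68, [164.1, 219.0])]
```

View pics/w3.png

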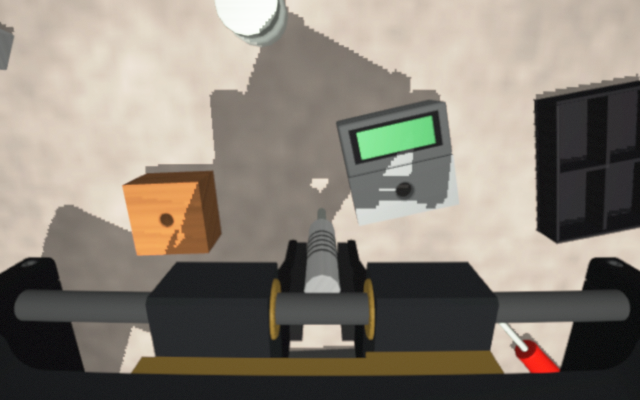

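```bash
python3 - <<'E'
from h import *
o,R=st()
c=robot.camera("wrist")
print(proj(c,[[.6386,-.1981,.06],[.6394,-.1981,.06]],o))
x=c["color"][195:235,300:345];cv2.imwrite("pics/w3z.png",cv2.resize(x[:,:,::-1],None,fx=12,fy=12,interpolation=0))
print([(d["p"],d["xy"],ray_z(c,[d["xy"]],.04,o)) for d in robot.tip_of("stand_hole0","wrist")[:2]])
E
```

```text
t 7.47 p [ 0.6396 -0.1992  0.1064] F [ 1.  -0.3 -0.7] M [ 0.   -0.01 -0.02] w 0.0153 q [-0.47  0.68  1.39  0.    1.07  1.1 ]
tool x,z [ 1.e+00  8.e-04 -0.e+00] [-0.e+00  1.e-04 -1.e+00]
[[319.4271379  211.30041313]
 [319.42582456 210.24855231]]
[(0.82, [165.7, 219.0], array([[ 0.6248631 , -0.07645714,  0.04      ]]))]
```

View pics/w3z.png

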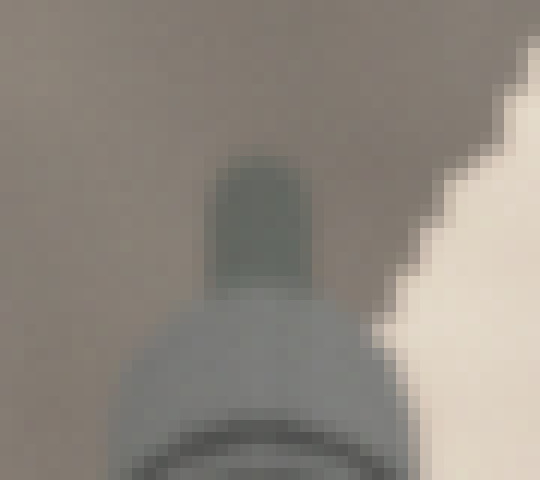

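Call:
{"api": "send_rows", "payload": {
  "deltas": [
    {"tx": 0.2, "ty": 1.5, "tz": 0, "rx": 0, "ry": 0, "rz": 0},
    {"tx": 0.5, "ty": 3.5, "tz": 0, "rx": 0, "ry": 0, "rz": 0},
    {"tx": 0.8, "ty": 5.2, "tz": 0.3, "rx": 0, "ry": 0, "rz": 0},
    {"tx": 0.87, "ty": 6.0, "tz": 0.6, "rx": 0, "ry": 0, "rz": 0},
    {"tx": 0.87, "ty": 6.2, "tz": 1.0, "rx": 0, "ry": 0, "rz": 0}
  ]
}}

```text
time: 7.98
position: [0.6485, -0.2651, 0.0961]
tool_rot: [1.0, -0.001, 0.001, 0.001]
ft_force: [-0.5, 0.6, -0.2]
grip_width: 0.015
```

Call:
{"api": "send_rows", "payload": {
  "deltas": [
    {"tx": 0, "ty": 0, "tz": 0, "rx": 0, "ry": 0, "rz": 0},
    {"tx": 0, "ty": 0, "tz": 0, "rx": 0, "ry": 0, "rz": 0},
    {"tx": 0, "ty": 0, "tz": 0, "rx": 0, "ry": 0, "rz": 0},
    {"tx": 0, "ty": 0, "tz": 0, "rx": 0, "ry": 0, "rz": 0},
    {"tx": 0, "ty": 0, "tz": 0, "rx": 0, "ry": 0, "rz": 0}
  ]
}}

```text
time: 8.4
position: [0.6483, -0.2611, 0.0966]
tool_rot: [1.0, 0.0, 0.0, -0.0]
ft_force: [-0.2, -1.1, 0.3]
grip_width: 0.0152
```

Call:
{"api": "send_rows", "payload": {
  "deltas": [
    {"tx": 0, "ty": 0, "tz": 0, "rx": 0, "ry": 0, "rz": 0},
    {"tx": 0, "ty": 0, "tz": 0, "rx": 0, "ry": 0, "rz": 0},
    {"tx": 0, "ty": 0, "tz": 0, "rx": 0, "ry": 0, "rz": 0}
  ]
}}

```text
time: 8.65
position: [0.6483, -0.2617, 0.0966]
tool_rot: [1.0, 0.0, 0.0, 0.0]
ft_force: [-0.3, 0.4, -0.9]
grip_width: 0.0155
```

```bash
python3 - <<'E'
from h import *
o,R=st()
c=robot.camera("wrist")
x=c["color"][150:270,260:380];cv2.imwrite("pics/w4.png",cv2.resize(x[:,:,::-1],None,fx=5,fy=5,interpolation=0))
print(proj(c,[[.6477,-.2618,.04],[.6477,-.2618,.034]],o), proj(c,o["position"]+[[-.0006,0,-.0463]],o))
print([(d["p"],d["xy"],ray_z(c,[d["xy"]],.04,o)) for d in robot.tip_of("button_hole","wrist")[:2]])
E
```

```text
t 8.65 p [ 0.6483 -0.2617  0.0966] F [-0.3  0.4 -0.9] M [-0.   -0.01  0.01] w 0.0155 q [-0.54  0.73  1.31  0.    1.1   1.03]
tool x,z [1.e+00 1.e-04 2.e-04] [ 2.e-04 -1.e-04 -1.e+00]
[[321.05629403 206.27946662]
 [321.07023714 203.75048243]] [[320.89023406 210.8795474 ]]
[(0.9, [320.0, 206.0], array([[ 0.64791952, -0.26101371,  0.04      ]]))]
```

View pics/w4.png

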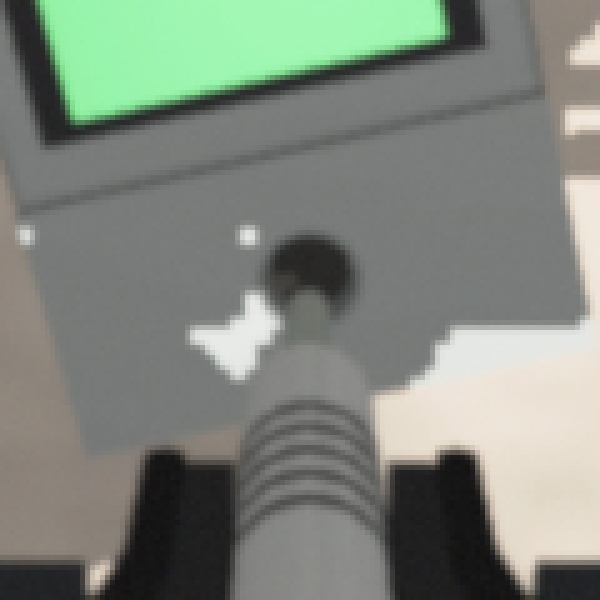

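Call:
{"api": "send_rows", "payload": {
  "deltas": [
    {"tx": 0, "ty": 0.05, "tz": 0.4, "rx": 0, "ry": 0, "rz": 0},
    {"tx": 0, "ty": 0.05, "tz": 0.8, "rx": 0, "ry": 0, "rz": 0},
    {"tx": 0, "ty": 0.05, "tz": 1.2, "rx": 0, "ry": 0, "rz": 0},
    {"tx": 0, "ty": 0.05, "tz": 1.5, "rx": 0, "ry": 0, "rz": 0},
    {"tx": 0, "ty": 0.05, "tz": 1.5, "rx": 0, "ry": 0, "rz": 0}
  ]
}}

```text
time: 9.17
position: [0.6477, -0.2622, 0.0803]
tool_rot: [1.0, -0.0, -0.001, -0.0]
ft_force: [0.1, -0.1, 0.1]
grip_width: 0.0153
```

Call:
{"api": "send_rows", "payload": {
  "deltas": [
    {"tx": 0, "ty": 0, "tz": 0.1, "rx": 0, "ry": 0, "rz": 0},
    {"tx": 0, "ty": 0, "tz": 0.2, "rx": 0, "ry": 0, "rz": 0},
    {"tx": 0, "ty": 0, "tz": 0.3, "rx": 0, "ry": 0, "rz": 0},
    {"tx": 0, "ty": 0, "tz": 0.4, "rx": 0, "ry": 0, "rz": 0},
    {"tx": 0, "ty": 0, "tz": 0.4, "rx": 0, "ry": 0, "rz": 0}
  ]
}}

```text
time: 9.58
position: [0.6484, -0.2626, 0.0777]
tool_rot: [1.0, -0.0, 0.0, 0.0]
ft_force: [-0.1, -0.2, 2.3]
grip_width: 0.0153
```

Call:
{"api": "send_rows", "payload": {
  "deltas": [
    {"tx": 0, "ty": 0, "tz": 0.05, "rx": 0, "ry": 0, "rz": 0},
    {"tx": 0, "ty": 0, "tz": 0.1, "rx": 0, "ry": 0, "rz": 0},
    {"tx": 0, "ty": 0, "tz": 0.15, "rx": 0, "ry": 0, "rz": 0},
    {"tx": 0, "ty": 0, "tz": 0.15, "rx": 0, "ry": 0, "rz": 0}
  ]
}}

```text
time: 9.92
position: [0.6484, -0.2625, 0.0762]
tool_rot: [1.0, -0.0, 0.0, 0.0]
ft_force: [0.5, 0.5, 4.3]
grip_width: 0.0153
```

```bash
python3 - <<'E'
from h import *
o,R=st()
E
```

```text
t 9.92 p [ 0.6484 -0.2625  0.0762] F [0.5 0.5 4.3] M [0.07 0.09 0.02] w 0.0153 q [-0.54  0.75  1.32  0.    1.07  1.03]
tool x,z [ 1.e+00 -2.e-04  6.e-04] [ 6.e-04 -3.e-04 -1.e+00]
```

Contact on the spring as expected; press a bit further to reach the hard stop.

Call:
{"api": "send_rows", "payload": {
  "deltas": [
    {"tx": 0, "ty": 0, "tz": 0.05, "rx": 0, "ry": 0, "rz": 0},
    {"tx": 0, "ty": 0, "tz": 0.1, "rx": 0, "ry": 0, "rz": 0},
    {"tx": 0, "ty": 0, "tz": 0.1, "rx": 0, "ry": 0, "rz": 0}
  ]
}}

```text
time: 10.17
position: [0.6488, -0.2627, 0.076]
tool_rot: [1.0, -0.0, 0.001, 0.0]
ft_force: [-1.2, 0.7, 6.4]
grip_width: 0.0153
```

Call:
{"api": "send_rows", "payload": {
  "deltas": [
    {"tx": 0, "ty": 0, "tz": 0.05, "rx": 0, "ry": 0, "rz": 0},
    {"tx": 0, "ty": 0, "tz": 0.1, "rx": 0, "ry": 0, "rz": 0},
    {"tx": 0, "ty": 0, "tz": 0.1, "rx": 0, "ry": 0, "rz": 0}
  ]
}}

```text
time: 10.42
position: [0.6492, -0.2628, 0.0759]
tool_rot: [1.0, -0.0, 0.001, 0.001]
ft_force: [-1.6, 1.0, 10.0]
grip_width: 0.0151
```

```bash
python3 - <<'E'
from h import *
o,R=st()
E
```

```text
t 10.42 p [ 0.6492 -0.2628  0.0759] F [-1.6  1.  10. ] M [0.25 0.31 0.01] w 0.0151 q [-0.54  0.75  1.32  0.    1.06  1.03]
tool x,z [ 1.0e+00 -2.0e-04  2.5e-03] [ 0.0025 -0.0012 -1.    ]
```

Call:
{"api": "send_rows", "payload": {
  "deltas": [
    {"tx": 0, "ty": 0, "tz": -0.5, "rx": 0, "ry": 0, "rz": 0},
    {"tx": 0, "ty": 0, "tz": -1.5, "rx": 0, "ry": 0, "rz": 0},
    {"tx": 0, "ty": 0, "tz": -2.5, "rx": 0, "ry": 0, "rz": 0},
    {"tx": 0, "ty": 0, "tz": -3.25, "rx": 0, "ry": 0, "rz": 0},
    {"tx": -0.15, "ty": -1, "tz": -3.25, "rx": 0, "ry": 0, "rz": 0}
  ]
}}

```text
time: 10.83
position: [0.6485, -0.255, 0.1086]
tool_rot: [1.0, -0.001, 0.002, 0.002]
ft_force: [-0.4, -0.4, -0.1]
grip_width: 0.0156
```

Call:
{"api": "send_rows", "payload": {
  "deltas": [
    {"tx": -0.4, "ty": -3.5, "tz": 0, "rx": 0, "ry": 0, "rz": 0},
    {"tx": -0.8, "ty": -7, "tz": 0, "rx": 0, "ry": 0, "rz": 0},
    {"tx": -1.3, "ty": -10.5, "tz": 0, "rx": 0, "ry": 0, "rz": 0},
    {"tx": -1.8, "ty": -14, "tz": 0, "rx": 0, "ry": 0, "rz": 0},
    {"tx": -2.1, "ty": -16.5, "tz": 0, "rx": 0, "ry": 0, "rz": 0}
  ]
}}

```text
time: 11.25
position: [0.6237, -0.0834, 0.1059]
tool_rot: [1.0, 0.0, -0.001, -0.001]
ft_force: [0.1, 0.3, -0.2]
grip_width: 0.0155
```

Call:
{"api": "send_rows", "payload": {
  "deltas": [
    {"tx": -0.12, "ty": -1.0, "tz": 0, "rx": 0, "ry": 0, "rz": 0},
    {"tx": -0.12, "ty": -1.25, "tz": 0.5, "rx": 0, "ry": 0, "rz": 0},
    {"tx": -0.12, "ty": -1.25, "tz": 1, "rx": 0, "ry": 0, "rz": 0},
    {"tx": -0.12, "ty": -1.25, "tz": 1, "rx": 0, "ry": 0, "rz": 0},
    {"tx": -0.12, "ty": -1.25, "tz": 1, "rx": 0, "ry": 0, "rz": 0}
  ]
}}

```text
time: 11.67
position: [0.6245, -0.0765, 0.0956]
tool_rot: [1.0, -0.001, -0.0, 0.0]
ft_force: [-0.0, -0.5, 0.6]
grip_width: 0.0153
```

Call:
{"api": "send_rows", "payload": {
  "deltas": [
    {"tx": 0, "ty": 0, "tz": 0, "rx": 0, "ry": 0, "rz": 0},
    {"tx": 0, "ty": 0, "tz": 0, "rx": 0, "ry": 0, "rz": 0},
    {"tx": 0, "ty": 0, "tz": 0, "rx": 0, "ry": 0, "rz": 0}
  ]
}}

```text
time: 11.92
position: [0.6247, -0.0759, 0.0964]
tool_rot: [1.0, -0.001, 0.0, 0.0]
ft_force: [0.4, 0.2, -0.2]
grip_width: 0.015
```

```bash
python3 - <<'E'
from h import *
o,R=st()
c=robot.camera("wrist")
x=c["color"][150:270,260:380];cv2.imwrite("pics/w5.png",cv2.resize(x[:,:,::-1],None,fx=5,fy=5,interpolation=0))
E
```

```text
t 11.92 p [ 0.6247 -0.0759  0.0964] F [ 0.4  0.2 -0.2] M [ 0.01 -0.04 -0.  ] w 0.015 q [-0.3   0.65  1.5  -0.    0.99  1.27]
tool x,z [ 1.0e+00 -1.5e-03  4.0e-04] [ 4.e-04 -1.e-04 -1.e+00]
```

View pics/w5.png

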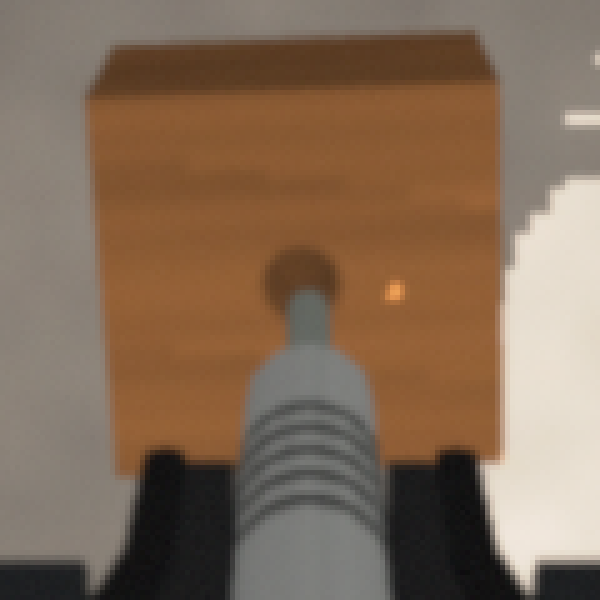

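Call:
{"api": "send_rows", "payload": {
  "deltas": [
    {"tx": 0, "ty": -0.07, "tz": 0.6, "rx": 0, "ry": 0, "rz": 0},
    {"tx": 0, "ty": -0.07, "tz": 1.5, "rx": 0, "ry": 0, "rz": 0},
    {"tx": 0, "ty": -0.07, "tz": 2.5, "rx": 0, "ry": 0, "rz": 0},
    {"tx": 0, "ty": -0.07, "tz": 3.5, "rx": 0, "ry": 0, "rz": 0},
    {"tx": 0, "ty": -0.07, "tz": 4.2, "rx": 0, "ry": 0, "rz": 0}
  ]
}}

```text
time: 12.38
position: [0.6234, -0.0738, 0.0523]
tool_rot: [1.0, -0.0, -0.001, -0.0]
ft_force: [-0.5, 0.0, -0.9]
grip_width: 0.0151
```

Call:
{"api": "send_rows", "payload": {
  "deltas": [
    {"tx": 0, "ty": 0, "tz": 0.1, "rx": 0, "ry": 0, "rz": 0},
    {"tx": 0, "ty": 0, "tz": 0.2, "rx": 0, "ry": 0, "rz": 0},
    {"tx": 0, "ty": 0, "tz": 0.3, "rx": 0, "ry": 0, "rz": 0},
    {"tx": 0, "ty": 0, "tz": 0.35, "rx": 0, "ry": 0, "rz": 0},
    {"tx": 0, "ty": 0, "tz": 0.35, "rx": 0, "ry": 0, "rz": 0}
  ]
}}

```text
time: 12.8
position: [0.6246, -0.0742, 0.0512]
tool_rot: [1.0, -0.0, 0.0, 0.0]
ft_force: [-1.0, 0.6, 0.2]
grip_width: 0.0152
```

```bash
python3 - <<'E'
from h import *
o,R=st()
E
```

```text
t 12.8 p [ 0.6246 -0.0742  0.0512] F [-1.   0.6  0.2] M [ 0.13  0.11 -0.05] w 0.0152 q [-0.3   0.71  1.53  0.    0.9   1.28]
tool x,z [ 1.e+00 -1.e-04  3.e-04] [ 3.e-04 -1.e-04 -1.e+00]
```

Call:
{"api": "send_rows", "payload": {
  "deltas": [
    {"tx": 0, "ty": 0, "tz": 0.05, "rx": 0, "ry": 0, "rz": 0},
    {"tx": 0, "ty": 0, "tz": 0.1, "rx": 0, "ry": 0, "rz": 0},
    {"tx": 0, "ty": 0, "tz": 0.15, "rx": 0, "ry": 0, "rz": 0},
    {"tx": 0, "ty": 0, "tz": 0.15, "rx": 0, "ry": 0, "rz": 0}
  ]
}}

```text
time: 13.13
position: [0.6251, -0.0743, 0.0511]
tool_rot: [1.0, -0.0, 0.001, 0.0]
ft_force: [-2.0, 0.8, 8.4]
grip_width: 0.015
```

```bash
python3 - <<'E'
from h import *
o,R=st()
E
```

```text
t 13.13 p [ 0.6251 -0.0743  0.0511] F [-2.   0.8  8.4] M [0.19 0.36 0.07] w 0.015 q [-0.3   0.71  1.53  0.    0.9   1.28]
tool x,z [ 1.0e+00 -1.0e-04  1.5e-03] [ 1.5e-03 -4.0e-04 -1.0e+00]
```

Call:
{"api": "send_rows", "payload": {
  "deltas": [
    {"tx": 0, "ty": 0, "tz": -0.12, "rx": 0, "ry": 0, "rz": 0},
    {"tx": 0, "ty": 0, "tz": -0.12, "rx": 0, "ry": 0, "rz": 0},
    {"tx": 0, "ty": 0, "tz": -0.12, "rx": 0, "ry": 0, "rz": 0}
  ]
}}

```text
time: 13.38
position: [0.6252, -0.0744, 0.0512]
tool_rot: [1.0, -0.0, 0.001, 0.0]
ft_force: [-0.5, 0.1, 5.5]
grip_width: 0.015
```

Call:
{"api": "send_rows", "payload": {
  "deltas": [
    {"tx": 0, "ty": 0, "tz": 0, "rx": 0, "ry": 0, "rz": 0},
    {"tx": 0, "ty": 0, "tz": 0, "rx": 0, "ry": 0, "rz": 0},
    {"tx": 0, "ty": 0, "tz": 0, "rx": 0, "ry": 0, "rz": 0},
    {"tx": 0, "ty": 0, "tz": 0, "rx": 0, "ry": 0, "rz": 0},
    {"tx": 0, "ty": 0, "tz": 0, "rx": 0, "ry": 0, "rz": 0}
  ],
  "claw": 5
}}

```text
time: 13.8
position: [0.6243, -0.0741, 0.0501]
tool_rot: [1.0, -0.0, -0.0, -0.0]
ft_force: [-0.1, -0.5, -0.6]
grip_width: 0.0406
```

Call:
{"api": "send_rows", "payload": {
  "deltas": [
    {"tx": 0, "ty": 0, "tz": -1, "rx": 0, "ry": 0, "rz": 0},
    {"tx": 0, "ty": 0, "tz": -3, "rx": 0, "ry": 0, "rz": 0},
    {"tx": 0, "ty": 0, "tz": -6, "rx": 0, "ry": 0, "rz": 0},
    {"tx": 0, "ty": 0, "tz": -10, "rx": 0, "ry": 0, "rz": 0},
    {"tx": 0, "ty": 0, "tz": -14, "rx": 0, "ry": 0, "rz": 0}
  ]
}}

```text
time: 14.22
position: [0.6236, -0.074, 0.1917]
tool_rot: [1.0, -0.0, -0.001, -0.0]
ft_force: [-0.1, -0.6, 0.1]
grip_width: 0.0495
```

Call:
{"api": "send_rows", "payload": {
  "deltas": [
    {"tx": -3.4, "ty": 2, "tz": 0, "rx": 0, "ry": 0, "rz": -0.12},
    {"tx": -6.8, "ty": 4, "tz": 0, "rx": 0, "ry": 0, "rz": -0.24},
    {"tx": -10.2, "ty": 6, "tz": 0, "rx": 0, "ry": 0, "rz": -0.36},
    {"tx": -13.6, "ty": 8, "tz": 0, "rx": 0, "ry": 0, "rz": -0.48},
    {"tx": -17, "ty": 9.8, "tz": 0, "rx": 0, "ry": 0, "rz": -0.6}
  ]
}}

```text
time: 14.63
position: [0.4544, -0.1723, 0.1915]
tool_rot: [0.955, 0.296, 0.0, 0.001]
ft_force: [-0.0, -1.4, 0.2]
grip_width: 0.0501
```

Call:
{"api": "send_rows", "payload": {
  "deltas": [
    {"tx": 0, "ty": 0, "tz": 0, "rx": 0, "ry": 0, "rz": -0.12},
    {"tx": 0, "ty": 0, "tz": 0, "rx": 0, "ry": 0, "rz": -0.24},
    {"tx": 0, "ty": 0, "tz": 0, "rx": 0, "ry": 0, "rz": -0.36},
    {"tx": 0, "ty": 0, "tz": 0, "rx": 0, "ry": 0, "rz": -0.48},
    {"tx": 0, "ty": 0, "tz": 0, "rx": 0, "ry": 0, "rz": -0.6}
  ]
}}

```text
time: 15.05
position: [0.4558, -0.1718, 0.1914]
tool_rot: [0.825, 0.565, 0.0, 0.0]
ft_force: [1.0, -0.8, 0.0]
grip_width: 0.05
```

Call:
{"api": "send_rows", "payload": {
  "deltas": [
    {"tx": 0, "ty": 0, "tz": 0, "rx": 0, "ry": 0, "rz": -0.12},
    {"tx": 0, "ty": 0, "tz": 0, "rx": 0, "ry": 0, "rz": -0.24},
    {"tx": 0, "ty": 0, "tz": 0, "rx": 0, "ry": 0, "rz": -0.36},
    {"tx": 0, "ty": 0, "tz": 0, "rx": 0, "ry": 0, "rz": -0.42},
    {"tx": 0, "ty": 0, "tz": 0, "rx": 0, "ry": 0, "rz": -0.42}
  ]
}}

```text
time: 15.47
position: [0.4559, -0.1716, 0.1912]
tool_rot: [0.691, 0.723, 0.0, 0.0]
ft_force: [0.9, 0.3, 1.1]
grip_width: 0.05
```

Call:
{"api": "send_rows", "payload": {
  "deltas": [
    {"tx": 0, "ty": 0, "tz": 0, "rx": 0, "ry": 0, "rz": 0},
    {"tx": 0, "ty": 0, "tz": 0, "rx": 0, "ry": 0, "rz": 0},
    {"tx": 0, "ty": 0, "tz": 0, "rx": 0, "ry": 0, "rz": 0},
    {"tx": 0, "ty": 0, "tz": 0, "rx": 0, "ry": 0, "rz": 0}
  ]
}}

```text
time: 15.8
position: [0.4559, -0.1715, 0.1906]
tool_rot: [0.692, 0.722, 0.0, 0.0]
ft_force: [-0.5, -0.0, -0.6]
grip_width: 0.0501
```

```bash
python3 - <<'E'
from h import *
for i in range(2): o,R=st(); c=robot.camera("wrist")
cv2.imwrite("pics/w6.png",c["color"][:,:,::-1])
P,uv=cloud(c,o)
for nm,x,y,r,lo,hi in [("stock",.453,-.16,.1,.0175,.03),("blade",.45,-.1,.04,.095,.11)]:
    m=(P[:,2]>lo)&(P[:,2]<hi)&(np.hypot(P[:,0]-x,P[:,1]-y)<r);Q=P[m]
    if m.sum()>20: print(nm,m.sum(),"z",np.median(Q[:,2]).round(4),cv2.minAreaRect(Q[:,:2].astype(np.float32)),Q[:,0].min(),Q[:,0].max(),Q[:,1].min(),Q[:,1].max())
t=robot.camera("top");cv2.imwrite("pics/t6.png",cv2.resize(t["color"][120:280,170:470,::-1],None,fx=2.6,fy=2.6))
E
```

```text
t 15.8 p [ 0.4559 -0.1715  0.1906] F [-0.5 -0.  -0.6] M [-0.04 -0.11 -0.01] w 0.0501 q [-0.59  0.34  1.77  0.    1.03 -0.63]
tool x,z [-0.0436  0.999  -0.    ] [ 1.e-04 -0.e+00 -1.e+00]
t 15.85 p [ 0.4559 -0.1715  0.1906] F [ 0.5 -0.3 -0.6] M [ 0.01 -0.05 -0.05] w 0.0502 q [-0.59  0.34  1.77  0.    1.03 -0.63]
tool x,z [-0.0438  0.999   0.    ] [ 0.  0. -1.]
stock 2353 z 0.0214 ((0.4534209668636322, -0.16240105032920837), (0.020030498504638672, 0.14979682862758636), 3.2089343070983887) 0.4394257941258952 0.4673523570913846 -0.23748946019445785 -0.08718150283553917
blade 386 z 0.1014 ((0.4498717486858368, -0.10189995169639587), (0.007706042379140854, 0.02804362215101719), 2.52622127532959) 0.4454533604218526 0.45433294489678266 -0.1160516803015834 -0.0877312557635689
```

View pics/w6.png

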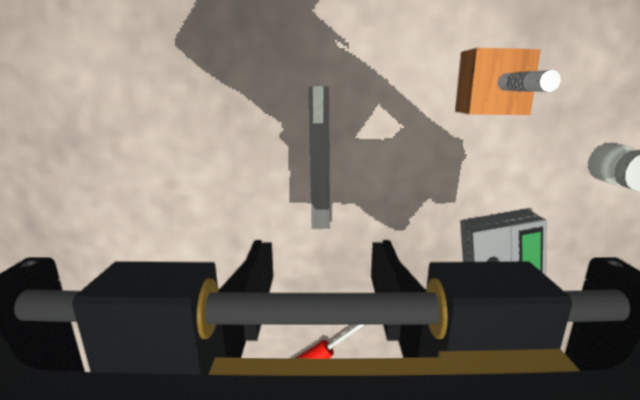

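View pics/t6.png

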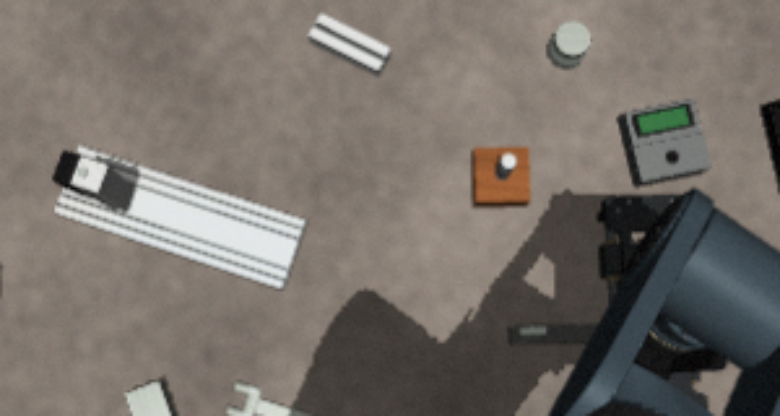

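Call:
{"api": "send_rows", "payload": {
  "deltas": [
    {"tx": -0.08, "ty": -0.2, "tz": 3, "rx": 0, "ry": 0, "rz": 0},
    {"tx": -0.08, "ty": -0.2, "tz": 7, "rx": 0, "ry": 0, "rz": 0},
    {"tx": -0.08, "ty": -0.2, "tz": 11, "rx": 0, "ry": 0, "rz": 0},
    {"tx": -0.08, "ty": -0.2, "tz": 14, "rx": 0, "ry": 0, "rz": 0},
    {"tx": -0.08, "ty": -0.2, "tz": 16, "rx": 0, "ry": 0, "rz": 0}
  ]
}}

```text
time: 16.37
position: [0.4525, -0.1716, 0.0279]
tool_rot: [0.691, 0.722, -0.0, -0.002]
ft_force: [0.6, -0.6, -0.3]
grip_width: 0.0499
```

Call:
{"api": "send_rows", "payload": {
  "deltas": [
    {"tx": 0, "ty": 0, "tz": 1, "rx": 0, "ry": 0, "rz": 0},
    {"tx": 0, "ty": 0, "tz": 1.8, "rx": 0, "ry": 0, "rz": 0},
    {"tx": 0, "ty": 0, "tz": 2.3, "rx": 0, "ry": 0, "rz": 0},
    {"tx": 0, "ty": 0, "tz": 2.5, "rx": 0, "ry": 0, "rz": 0},
    {"tx": 0, "ty": 0, "tz": 2.6, "rx": 0, "ry": 0, "rz": 0}
  ]
}}

```text
time: 16.78
position: [0.4546, -0.1729, 0.0051]
tool_rot: [0.691, 0.723, 0.0, 0.001]
ft_force: [-0.3, 0.5, 0.6]
grip_width: 0.0498
```

Call:
{"api": "send_rows", "payload": {
  "deltas": [
    {"tx": 0, "ty": 0, "tz": 0, "rx": 0, "ry": 0, "rz": 0},
    {"tx": 0, "ty": 0, "tz": 0, "rx": 0, "ry": 0, "rz": 0},
    {"tx": 0, "ty": 0, "tz": 0, "rx": 0, "ry": 0, "rz": 0}
  ]
}}

```text
time: 17.03
position: [0.4544, -0.1727, 0.0053]
tool_rot: [0.691, 0.723, 0.0, 0.001]
ft_force: [0.4, -0.7, 0.3]
grip_width: 0.0503
```

```bash
python3 - <<'E'
from h import *
o,R=st();c=robot.camera("wrist")
cv2.imwrite("pics/w7.png",c["color"][:,:,::-1])
# corner from earlier scene/top clouds
for n in ["scene","top"]:
    c=np.load(f"{n}0.npy",allow_pickle=True).item()
    P,uv=cloud(c)
    for nm,x,y,r,lo,hi in [("rail",.55,.25,.2,.016,.026),("upright",.6,.345,.06,.143,.158)]:
        m=(P[:,2]>lo)&(P[:,2]<hi)&(np.hypot(P[:,0]-x,P[:,1]-y)<r);Q=P[m]
        if m.sum()>20: print(n,nm,m.sum(),np.median(Q[:,2]).round(4),cv2.minAreaRect(Q[:,:2].astype(np.float32)))
E
```

```text
t 17.03 p [ 0.4544 -0.1727  0.0053] F [ 0.4 -0.7  0.3] M [ 0.01 -0.11  0.01] w 0.0503 q [-0.59  0.67  1.92  0.    0.55 -0.64]
tool x,z [-0.0444  0.999  -0.001 ] [ 1.4e-03 -9.0e-04 -1.0e+00]
scene rail 2646 0.0203 ((0.490605890750885, 0.3041926622390747), (0.27033287286758423, 0.25023797154426575), 72.92525482177734)
scene upright 220 0.15 ((0.5920253992080688, 0.34726694226264954), (0.030644580721855164, 0.03065408021211624), 73.04449462890625)
top rail 1974 0.0195 ((0.4921744465827942, 0.30577439069747925), (0.2689065635204315, 0.24388542771339417), 72.40027618408203)
top upright 142 0.1492 ((0.5901723504066467, 0.34753891825675964), (0.03265874832868576, 0.030288485810160637), 74.00996398925781)
```

View pics/w7.png

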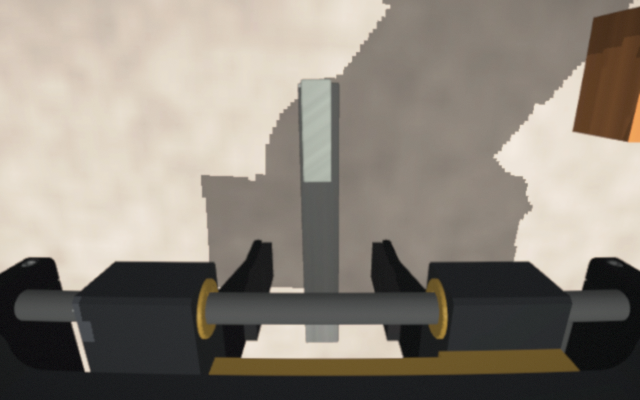

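Call:
{"api": "send_rows", "payload": {
  "deltas": [
    {"tx": 0, "ty": 0, "tz": 0.1, "rx": 0, "ry": 0, "rz": 0},
    {"tx": 0, "ty": 0, "tz": 0.2, "rx": 0, "ry": 0, "rz": 0},
    {"tx": 0, "ty": 0, "tz": 0.2, "rx": 0, "ry": 0, "rz": 0}
  ]
}}

```text
time: 17.33
position: [0.4538, -0.1724, 0.0025]
tool_rot: [0.691, 0.723, -0.0, -0.0]
ft_force: [-0.5, -1.0, 0.2]
grip_width: 0.0499
```

Call:
{"api": "send_rows", "payload": {
  "deltas": [
    {"tx": 0, "ty": 0, "tz": 0, "rx": 0, "ry": 0, "rz": 0},
    {"tx": 0, "ty": 0, "tz": 0, "rx": 0, "ry": 0, "rz": 0},
    {"tx": 0, "ty": 0, "tz": 0, "rx": 0, "ry": 0, "rz": 0},
    {"tx": 0, "ty": 0, "tz": 0, "rx": 0, "ry": 0, "rz": 0},
    {"tx": 0, "ty": 0, "tz": 0, "rx": 0, "ry": 0, "rz": 0}
  ],
  "claw": 1,
  "squeeze": 45
}}

```text
time: 17.75
position: [0.4539, -0.1725, 0.0025]
tool_rot: [0.691, 0.723, 0.0, -0.0]
ft_force: [0.1, 0.5, 0.2]
grip_width: 0.0241
```

Call:
{"api": "send_rows", "payload": {
  "deltas": [
    {"tx": 0, "ty": 0, "tz": 0, "rx": 0, "ry": 0, "rz": 0},
    {"tx": 0, "ty": 0, "tz": 0, "rx": 0, "ry": 0, "rz": 0},
    {"tx": 0, "ty": 0, "tz": 0, "rx": 0, "ry": 0, "rz": 0},
    {"tx": 0, "ty": 0, "tz": 0, "rx": 0, "ry": 0, "rz": 0},
    {"tx": 0, "ty": 0, "tz": 0, "rx": 0, "ry": 0, "rz": 0}
  ]
}}

```text
time: 18.17
position: [0.4539, -0.1725, 0.0026]
tool_rot: [0.691, 0.723, -0.0, 0.0]
ft_force: [-0.3, 0.1, 0.3]
grip_width: 0.0103
```

Call:
{"api": "send_rows", "payload": {
  "deltas": [
    {"tx": 0, "ty": 0, "tz": -0.5, "rx": 0, "ry": 0, "rz": 0},
    {"tx": 0, "ty": 0, "tz": -1.5, "rx": 0, "ry": 0, "rz": 0},
    {"tx": 0, "ty": 0, "tz": -3, "rx": 0, "ry": 0, "rz": 0},
    {"tx": 0, "ty": 0, "tz": -4.2, "rx": 0, "ry": 0, "rz": 0},
    {"tx": 0, "ty": 0, "tz": -5, "rx": 0, "ry": 0, "rz": 0}
  ]
}}

```text
time: 18.58
position: [0.4545, -0.1728, 0.0544]
tool_rot: [0.691, 0.723, 0.0, 0.001]
ft_force: [0.2, -0.6, 0.2]
grip_width: 0.0098
```

Call:
{"api": "send_rows", "payload": {
  "deltas": [
    {"tx": 0, "ty": 0, "tz": 0, "rx": 0, "ry": 0, "rz": 0},
    {"tx": 0, "ty": 0, "tz": 0, "rx": 0, "ry": 0, "rz": 0},
    {"tx": 0, "ty": 0, "tz": 0, "rx": 0, "ry": 0, "rz": 0}
  ]
}}

```text
time: 18.83
position: [0.4537, -0.1723, 0.0525]
tool_rot: [0.691, 0.723, -0.0, -0.0]
ft_force: [-0.6, -0.9, 0.4]
grip_width: 0.0101
```

```bash
python3 - <<'E'
from h import *
o,R=st();c=robot.camera("wrist")
cv2.imwrite("pics/w8.png",c["color"][:,:,::-1])
A,p=campose(c,o)
P,uv=cloud(c,o)
# square in tool frame
T=(P-o["position"])@R
m=(abs(T[:,1])<.03)&(T[:,0]>-.09)&(T[:,0]<.11)
for nm,lo,hi in [("blade",-.11,-.08),("stock",-.03,-.012)]:
    k=m&(T[:,2]>lo)&(T[:,2]<hi);Q=T[k]
    if k.sum()>20: print(nm,k.sum(),np.percentile(Q,[1,50,99],axis=0).round(4).tolist(),cv2.minAreaRect(Q[:,:2].astype(np.float32)))
E
```

```text
t 18.83 p [ 0.4537 -0.1723  0.0525] F [-0.6 -0.9  0.4] M [-0.08 -0.09  0.  ] w 0.0101 q [-0.59  0.57  1.9  -0.    0.67 -0.64]
tool x,z [-4.43e-02  9.99e-01  1.00e-04] [-2.e-04  1.e-04 -1.e+00]
blade 1830 [[-0.0103, -0.0291, -0.1099], [0.0352, 0.0058, -0.1067], [0.0377, 0.0292, -0.0801]] ((0.012784438207745552, -6.690621376037598e-06), (0.05014572665095329, 0.05984172597527504), 0.016060635447502136)
```

View pics/w8.png

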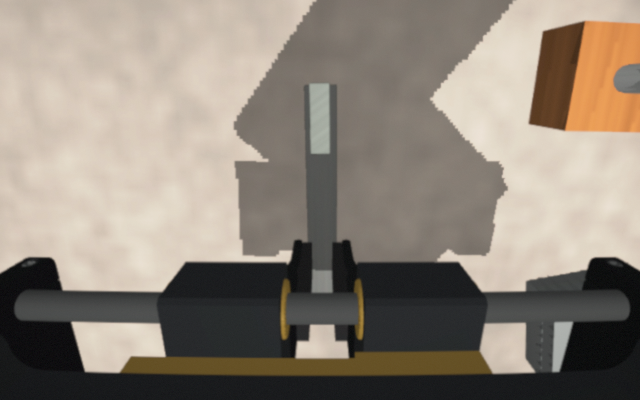

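```bash
python3 - <<'E'
import cv2,numpy as np
a=cv2.imread("pics/w8.png")[200:360,240:400];b=cv2.imread("pics/w7.png")[200:360,240:400]
cv2.imwrite("pics/w8z.png",np.hstack([cv2.resize(x,None,fx=2.5,fy=2.5,interpolation=2) for x in(a,b)]))
E
```

```text
(no output)
```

View pics/w8z.png

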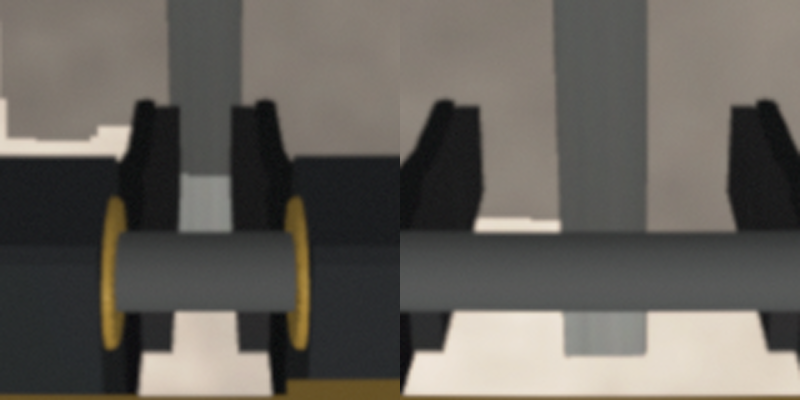

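```bash
python3 - <<'E'
from h import *
o,R=st();c=robot.camera("wrist");P,uv=cloud(c,o);T=(P-o["position"])@R
for r in range(235,345,6):
    k=(uv[:,1]==r)&(uv[:,0]>290)&(uv[:,0]<350)
    print(r,[(int(u),*(np.round(t*1000).astype(int))) for u,t in zip(uv[k][:,0],T[k])][::6])
print((c["z_map"]==0).sum())
E
```

```text
t 18.88 p [ 0.4535 -0.1722  0.0522] F [-0.5 -0.1 -0.1] M [-0.04 -0.13  0.03] w 0.0101 q [-0.59  0.57  1.9   0.    0.67 -0.64]
tool x,z [-4.42e-02  9.99e-01  6.00e-04] [-8.e-04  6.e-04 -1.e+00]
235 [(291, np.int64(-24), np.int64(-23), np.int64(54)), (297, np.int64(-24), np.int64(-18), np.int64(54)), (303, np.int64(-24), np.int64(-13), np.int64(54)), (309, np.int64(-14), np.int64(-8), np.int64(30)), (315, np.int64(-14), np.int64(-4), np.int64(30)), (321, np.int64(-14), np.int64(0), np.int64(31)), (327, np.int64(-14), np.int64(4), np.int64(31)), (333, np.int64(-14), np.int64(8), np.int64(31)), (339, np.int64(-24), np.int64(14), np.int64(53)), (345, np.int64(-23), np.int64(18), np.int64(53))]
241 [(291, np.int64(-29), np.int64(-23), np.int64(54)), (297, np.int64(10), np.int64(-11), np.int64(-33)), (303, np.int64(-29), np.int64(-14), np.int64(54)), (309, np.int64(-19), np.int64(-8), np.int64(32)), (315, np.int64(-18), np.int64(-4), np.int64(30)), (321, np.int64(-18), np.int64(0), np.int64(30)), (327, np.int64(-19), np.int64(4), np.int64(31)), (333, np.int64(-18), np.int64(8), np.int64(30)
[... 7977 characters left out ...]
), np.int64(5), np.int64(52)), (333, np.int64(-117), np.int64(10), np.int64(54)), (339, np.int64(-8), np.int64(7), np.int64(-81)), (345, np.int64(-8), np.int64(10), np.int64(-81))]
343 [(291, np.int64(5), np.int64(-9), np.int64(-100)), (297, np.int64(-124), np.int64(-20), np.int64(54)), (303, np.int64(-123), np.int64(-15), np.int64(54)), (309, np.int64(-121), np.int64(-10), np.int64(52)), (315, np.int64(-121), np.int64(-5), np.int64(51)), (321, np.int64(-122), np.int64(0), np.int64(53)), (327, np.int64(-123), np.int64(5), np.int64(53)), (333, np.int64(-122), np.int64(10), np.int64(53)), (339, np.int64(-122), np.int64(15), np.int64(52)), (345, np.int64(-122), np.int64(20), np.int64(52))]
1043
```

Call:
{"api": "send_rows", "payload": {
  "deltas": [
    {"tx": 0, "ty": 0, "tz": 0, "rx": 0, "ry": 0, "rz": 0},
    {"tx": 0, "ty": 0, "tz": 0, "rx": 0, "ry": 0, "rz": 0},
    {"tx": 0, "ty": 0, "tz": 0, "rx": 0, "ry": 0, "rz": 0},
    {"tx": 0, "ty": 0, "tz": 0, "rx": 0, "ry": 0, "rz": 0},
    {"tx": 0, "ty": 0, "tz": 0, "rx": 0, "ry": 0, "rz": 0}
  ],
  "claw": 5
}}

```text
time: 19.35
position: [0.4538, -0.1724, 0.0524]
tool_rot: [0.691, 0.723, -0.0, -0.0]
ft_force: [-1.0, 0.5, 0.0]
grip_width: 0.0352
```

Call:
{"api": "send_rows", "payload": {
  "deltas": [
    {"tx": 0, "ty": 0, "tz": 2, "rx": 0, "ry": 0, "rz": 0},
    {"tx": 0, "ty": 0, "tz": 4, "rx": 0, "ry": 0, "rz": 0},
    {"tx": 0, "ty": 0, "tz": 5.2, "rx": 0, "ry": 0, "rz": 0},
    {"tx": 0, "ty": 0, "tz": 5.8, "rx": 0, "ry": 0, "rz": 0},
    {"tx": 0, "ty": 0, "tz": 6.2, "rx": 0, "ry": 0, "rz": 0}
  ]
}}

```text
time: 19.77
position: [0.4535, -0.1722, -0.0102]
tool_rot: [0.691, 0.723, -0.0, -0.001]
ft_force: [0.1, 0.4, -0.2]
grip_width: 0.0495
```

Call:
{"api": "send_rows", "payload": {
  "deltas": [
    {"tx": 0, "ty": 0, "tz": 0.3, "rx": 0, "ry": 0, "rz": 0},
    {"tx": 0, "ty": 0, "tz": 0.6, "rx": 0, "ry": 0, "rz": 0},
    {"tx": 0, "ty": 0, "tz": 0.9, "rx": 0, "ry": 0, "rz": 0},
    {"tx": 0, "ty": 0, "tz": 1.1, "rx": 0, "ry": 0, "rz": 0},
    {"tx": 0, "ty": 0, "tz": 1.2, "rx": 0, "ry": 0, "rz": 0}
  ]
}}

```text
time: 20.18
position: [0.454, -0.1725, -0.0213]
tool_rot: [0.691, 0.723, 0.0, 0.0]
ft_force: [-0.3, 0.2, -0.7]
grip_width: 0.0495
```

```bash
python3 - <<'E'
from h import *
o,R=st();c=robot.camera("wrist");P,uv=cloud(c,o);T=(P-o["position"])@R
cv2.imwrite("pics/w9.png",c["color"][:,:,::-1])
k=(abs(T[:,1])<.045)&(T[:,0]>.003)&(T[:,0]<.012)&(T[:,2]>-.09)
for s in(-1,1):
    q=T[k&(s*T[:,1]>.018)&(s*T[:,1]<.04)&(T[:,2]<-.028)];print(np.percentile(q,[50,98,100],axis=0).round(4))
E
```

```text
t 20.18 p [ 0.454  -0.1725 -0.0213] F [-0.3  0.2 -0.7] M [-0.06 -0.11 -0.  ] w 0.0495 q [-0.59  0.72  1.93  0.    0.49 -0.64]
tool x,z [-4.43e-02  9.99e-01 -3.00e-04] [ 4.e-04 -3.e-04 -1.e+00]
[[ 0.0097 -0.0292 -0.0613]
 [ 0.0111 -0.0243 -0.0331]
 [ 0.0117 -0.0241 -0.031 ]]
[[ 0.0097  0.0306 -0.0614]
 [ 0.0111  0.0383 -0.0333]
 [ 0.0115  0.0396 -0.0314]]
```

View pics/w9.png

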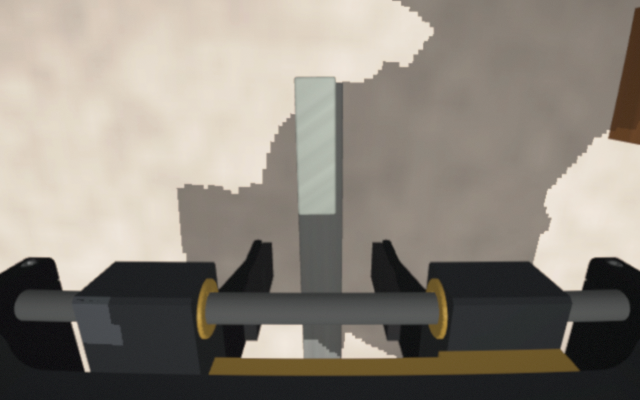

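Call:
{"api": "send_rows", "payload": {
  "deltas": [
    {"tx": 0, "ty": 0, "tz": 0.2, "rx": 0, "ry": 0, "rz": 0},
    {"tx": 0, "ty": 0, "tz": 0.4, "rx": 0, "ry": 0, "rz": 0},
    {"tx": 0, "ty": 0, "tz": 0.55, "rx": 0, "ry": 0, "rz": 0},
    {"tx": 0, "ty": 0, "tz": 0.65, "rx": 0, "ry": 0, "rz": 0},
    {"tx": 0, "ty": 0, "tz": 0.65, "rx": 0, "ry": 0, "rz": 0}
  ]
}}

```text
time: 20.65
position: [0.4538, -0.1724, -0.0281]
tool_rot: [0.691, 0.723, -0.0, -0.0]
ft_force: [0.4, -0.2, 0.1]
grip_width: 0.05
```

Call:
{"api": "send_rows", "payload": {
  "deltas": [
    {"tx": 0, "ty": 0, "tz": 0, "rx": 0, "ry": 0, "rz": 0},
    {"tx": 0, "ty": 0, "tz": 0, "rx": 0, "ry": 0, "rz": 0},
    {"tx": 0, "ty": 0, "tz": 0, "rx": 0, "ry": 0, "rz": 0},
    {"tx": 0, "ty": 0, "tz": 0, "rx": 0, "ry": 0, "rz": 0},
    {"tx": 0, "ty": 0, "tz": 0, "rx": 0, "ry": 0, "rz": 0}
  ],
  "claw": 1,
  "squeeze": 45
}}

```text
time: 21.07
position: [0.4539, -0.1725, -0.0279]
tool_rot: [0.691, 0.723, 0.0, 0.0]
ft_force: [-0.0, 0.5, 0.1]
grip_width: 0.0245
```

Call:
{"api": "send_rows", "payload": {
  "deltas": [
    {"tx": 0, "ty": 0, "tz": 0, "rx": 0, "ry": 0, "rz": 0},
    {"tx": 0, "ty": 0, "tz": 0, "rx": 0, "ry": 0, "rz": 0},
    {"tx": 0, "ty": 0, "tz": 0, "rx": 0, "ry": 0, "rz": 0},
    {"tx": 0, "ty": 0, "tz": 0, "rx": 0, "ry": 0, "rz": 0}
  ]
}}

```text
time: 21.4
position: [0.4538, -0.1724, -0.0279]
tool_rot: [0.691, 0.723, -0.0, -0.0]
ft_force: [-0.5, -0.4, 1.3]
grip_width: 0.0195
```

```bash
python3 - <<'E'
from h import *
for i in range(2):
    o,R=st();c=robot.camera("wrist")
E
```

```text
t 21.4 p [ 0.4538 -0.1724 -0.0279] F [-0.5 -0.4  1.3] M [-0.01  0.    0.04] w 0.0195 q [-0.59  0.74  1.93 -0.    0.48 -0.64]
tool x,z [-0.0445  0.999  -0.    ] [-1.e-04 -0.e+00 -1.e+00]
t 21.45 p [ 0.4538 -0.1724 -0.0279] F [-1.2  0.5 -0.1] M [-0.03  0.01  0.04] w 0.0196 q [-0.59  0.74  1.93 -0.    0.48 -0.64]
tool x,z [-0.0445  0.999   0.    ] [-1.e-04  0.e+00 -1.e+00]
```

Call:
{"api": "send_rows", "payload": {
  "deltas": [
    {"tx": 0, "ty": 0, "tz": -0.5, "rx": 0, "ry": 0, "rz": 0},
    {"tx": 0, "ty": 0, "tz": -2, "rx": 0, "ry": 0, "rz": 0},
    {"tx": 0, "ty": 0, "tz": -4.5, "rx": 0, "ry": 0, "rz": 0},
    {"tx": 0, "ty": 0, "tz": -7, "rx": 0, "ry": 0, "rz": 0},
    {"tx": 0, "ty": 0, "tz": -8.5, "rx": 0, "ry": 0, "rz": 0}
  ]
}}

```text
time: 21.92
position: [0.4542, -0.1726, 0.0588]
tool_rot: [0.691, 0.723, 0.0, 0.001]
ft_force: [0.2, -1.5, -3.7]
grip_width: 0.0196
```

Call:
{"api": "send_rows", "payload": {
  "deltas": [
    {"tx": 0.8, "ty": 0.2, "tz": 0, "rx": 0, "ry": 0, "rz": 0},
    {"tx": 3, "ty": 0.9, "tz": 0, "rx": 0, "ry": 0, "rz": 0},
    {"tx": 6, "ty": 1.8, "tz": 0, "rx": 0, "ry": 0, "rz": 0},
    {"tx": 9.5, "ty": 2.8, "tz": 0, "rx": 0, "ry": 0, "rz": 0},
    {"tx": 13, "ty": 3.9, "tz": 0, "rx": 0, "ry": 0, "rz": 0}
  ]
}}

```text
time: 22.33
position: [0.4859, -0.039, 0.0559]
tool_rot: [0.692, 0.722, -0.001, -0.001]
ft_force: [-0.1, -0.4, -3.6]
grip_width: 0.0195
```

Call:
{"api": "send_rows", "payload": {
  "deltas": [
    {"tx": 3, "ty": 0.9, "tz": 0, "rx": 0, "ry": 0, "rz": 0},
    {"tx": 6, "ty": 1.8, "tz": 0, "rx": 0, "ry": 0, "rz": 0},
    {"tx": 9, "ty": 2.7, "tz": 0, "rx": 0, "ry": 0, "rz": 0},
    {"tx": 12, "ty": 3.6, "tz": 0, "rx": 0, "ry": 0, "rz": 0},
    {"tx": 15, "ty": 4.5, "tz": 0, "rx": 0, "ry": 0, "rz": 0}
  ]
}}

```text
time: 22.75
position: [0.5238, 0.1133, 0.0555]
tool_rot: [0.691, 0.723, -0.001, -0.001]
ft_force: [-0.5, -1.9, -3.4]
grip_width: 0.0198
```

Call:
{"api": "send_rows", "payload": {
  "deltas": [
    {"tx": 3, "ty": 0.9, "tz": 0, "rx": 0, "ry": 0, "rz": 0.05},
    {"tx": 6, "ty": 1.8, "tz": 0, "rx": 0, "ry": 0, "rz": 0.14},
    {"tx": 8.5, "ty": 2.5, "tz": 0, "rx": 0, "ry": 0, "rz": 0.23},
    {"tx": 10, "ty": 3, "tz": 0, "rx": 0, "ry": 0, "rz": 0.3},
    {"tx": 11, "ty": 3.25, "tz": 0, "rx": 0, "ry": 0, "rz": 0.341}
  ]
}}

```text
time: 23.17
position: [0.5517, 0.2251, 0.0552]
tool_rot: [0.804, 0.594, -0.001, -0.001]
ft_force: [-0.5, -0.6, -3.9]
grip_width: 0.0196
```

Call:
{"api": "send_rows", "payload": {
  "deltas": [
    {"tx": 0, "ty": 0, "tz": 0, "rx": 0, "ry": 0, "rz": 0},
    {"tx": 0, "ty": 0, "tz": 0, "rx": 0, "ry": 0, "rz": 0},
    {"tx": 0, "ty": 0, "tz": 0, "rx": 0, "ry": 0, "rz": 0},
    {"tx": 0, "ty": 0, "tz": 0, "rx": 0, "ry": 0, "rz": 0},
    {"tx": 0, "ty": 0, "tz": 0, "rx": 0, "ry": 0, "rz": 0}
  ]
}}

```text
time: 23.58
position: [0.5525, 0.2213, 0.0568]
tool_rot: [0.804, 0.594, -0.001, -0.0]
ft_force: [-0.6, 0.3, -3.5]
grip_width: 0.0195
```

```bash
cat > meas.py <<'E'
from h import *
import sys
o,R=st();robot.camera("wrist");o,R=st();c=robot.camera("wrist")
cv2.imwrite(sys.argv[1],c["color"][:,:,::-1])
P,uv=cloud(c,o);T=(P-o["position"])@R
def rect(Q):
    return cv2.minAreaRect(Q.astype(np.float32))
k=(P[:,2]>.146)&(P[:,2]<.155)&(np.hypot(P[:,0]-.591,P[:,1]-.347)<.04);print("upr",k.sum(),rect(P[k,:2]) if k.sum()>20 else 0, np.median(P[k,2]))
k=(P[:,2]>.016)&(P[:,2]<.024)&(np.hypot(P[:,0]-.55,P[:,1]-.25)<.25);print("rail z",k.sum(),np.median(P[k,2]))
Q=P[k];xh=np.array([np.cos(np.deg2rad(73)),np.sin(np.deg2rad(73))]);yh=np.array([-xh[1],xh[0]])
d=Q[:,:2]-[.5866,.3331];a,b=d@xh,d@yh
print("rail x",np.percentile(a,[.5,99.5]),"y",np.percentile(b,[.5,99.5]))
# edge fit: max and min b by a-bin
for f in (np.max,np.min):
    xs,ys=[],[]
    for s in np.arange(-.19,.02,.005):
        q=b[(a>s)&(a<s+.005)]
        if len(q)>8: xs.append(s+.0025);ys.append(f(q))
    xs,ys=np.array(xs),np.array(ys);g=abs(abs(ys)-.04)<.005
    if g.sum()>5: p=np.polyfit(xs[g],ys[g],1);print("edge ang corr deg",np.rad2deg(p[0]).round(2),"y at corner",p[1].round(4),g.sum())
# blade in tool frame
k=(abs(T[:,1])<.02)&(T[:,0]>.04)&(T[:,0]<.1)&(T[:,2]>-.085)&(T[:,2]<-.065);print("blade tool",k.sum(),rect(T[k,:2]) if k.sum()>20 else 0,np.median(T[k],axis=0))
E
python3 meas.py pics/w10.png
```

```text
t 23.58 p [0.5525 0.2213 0.0568] F [-0.6  0.3 -3.5] M [-0.13  0.01  0.02] w 0.0195 q [ 0.19  0.67  1.62 -0.    0.86  0.49]
tool x,z [ 2.932e-01  9.560e-01 -7.000e-04] [-1.1e-03 -3.0e-04 -1.0e+00]
t 23.63 p [0.5528 0.2214 0.0569] F [ 0.6  0.  -2.5] M [-0.1  -0.05  0.01] w 0.0196 q [ 0.19  0.67  1.62 -0.    0.86  0.49]
tool x,z [ 2.933e-01  9.560e-01 -4.000e-04] [-6.e-04 -2.e-04 -1.e+00]
upr 0 0 nan
rail z 21457 0.01943113978281391
rail x [-0.15405588  0.01545086] y [-0.04085123  0.19751624]
edge ang corr deg 0.22 y at corner 0.0387 24
edge ang corr deg -0.22 y at corner -0.0413 37
blade tool 0 0 [nan nan nan]
  return _methods._mean(a, axis=axis, dtype=dtype,
  ret = ret.dtype.type(ret / rcount)
  ret = um.true_divide(
```

View pics/w10.png

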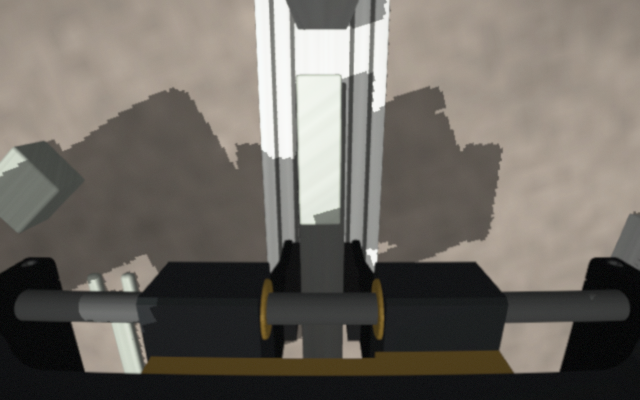

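```bash
cat > m2.py <<'E'
from h import *
o,R=st();c=robot.camera("wrist");P,uv=cloud(c,o);T=(P-o["position"])@R
k=(abs(T[:,1])<.012)&(T[:,0]>.045)&(T[:,0]<.1)&(T[:,2]>-.136)&(T[:,2]<-.122);Q=T[k]
print("blade",k.sum(),cv2.minAreaRect(Q[:,:2].astype(np.float32)),"zmed",np.median(Q[:,2]),"slope",np.polyfit(Q[:,0],Q[:,2],1)[0])
k=(abs(T[:,1])<.008)&(T[:,0]>.015)&(T[:,0]<.05)&(T[:,2]>-.062)&(T[:,2]<-.04);Q=T[k]
if k.sum()>20: print("stock top",k.sum(),"zmed",np.median(Q[:,2]),"slope",np.polyfit(Q[:,0],Q[:,2],1)[0])
xh=np.array([np.cos(np.deg2rad(73)),np.sin(np.deg2rad(73))]);yh=np.array([-xh[1],xh[0]])
k=(P[:,2]>.03)&(P[:,2]<.145)
d=P[:,:2]-[.5866,.3331];a,b=d@xh,d@yh
q=k&(abs(a)<.01)&(abs(b)<.012);print("front face",q.sum(),np.median(a[q]) if q.sum() else 0)
d=o["position"][:2]-[.5866,.3331];print("TCP in corner",d@xh,d@yh,"yaw",np.rad2deg(np.arctan2(R[1,0],R[0,0])))
E
python3 m2.py
```

```text
t 23.68 p [0.5529 0.2215 0.057 ] F [ 1.7 -0.6 -3.7] M [-0.18 -0.08  0.02] w 0.0196 q [ 0.19  0.67  1.62 -0.    0.86  0.49]
tool x,z [ 2.933e-01  9.560e-01 -2.000e-04] [-3.e-04 -1.e-04 -1.e+00]
blade 6514 ((0.07113637775182724, 0.0004177491646260023), (0.00814877264201641, 0.028339408338069916), 89.78600311279297) zmed -0.12892704350438206 slope 0.005060673589368772
stock top 801 zmed -0.049116540283420274 slope 0.00740051455655343
front face 1432 -0.00023560690442518142
TCP in corner -0.11653794278306265 -0.00043295374281963894 yaw 72.94272405229563
```

Call:
{"api": "send_rows", "payload": {
  "deltas": [
    {"tx": 0, "ty": 0.08, "tz": 1, "rx": 0, "ry": 0, "rz": 0},
    {"tx": 0, "ty": 0.08, "tz": 2.5, "rx": 0, "ry": 0, "rz": 0},
    {"tx": 0, "ty": 0.08, "tz": 4, "rx": 0, "ry": 0, "rz": 0},
    {"tx": 0, "ty": 0.08, "tz": 5.2, "rx": 0, "ry": 0, "rz": 0},
    {"tx": 0, "ty": 0.08, "tz": 5.9, "rx": 0, "ry": 0, "rz": 0}
  ],
  "squeeze": 55
}}

```text
time: 24.15
position: [0.5527, 0.2217, -0.004]
tool_rot: [0.804, 0.595, -0.001, -0.001]
ft_force: [-0.6, 0.1, -4.2]
grip_width: 0.0197
```

Call:
{"api": "send_rows", "payload": {
  "deltas": [
    {"tx": 0.4, "ty": 0, "tz": 0, "rx": 0, "ry": 0, "rz": 0},
    {"tx": 1, "ty": 0, "tz": 0.1, "rx": 0, "ry": 0, "rz": 0},
    {"tx": 1.7, "ty": 0, "tz": 0.2, "rx": 0, "ry": 0, "rz": 0},
    {"tx": 2.2, "ty": 0, "tz": 0.3, "rx": 0, "ry": 0, "rz": 0},
    {"tx": 2.5, "ty": 0, "tz": 0.3, "rx": 0, "ry": 0, "rz": 0}
  ]
}}

```text
time: 24.57
position: [0.5621, 0.2474, -0.0043]
tool_rot: [0.804, 0.595, 0.001, 0.0]
ft_force: [0.4, 0.2, -3.5]
grip_width: 0.0198
```

Call:
{"api": "send_rows", "payload": {
  "deltas": [
    {"tx": 0, "ty": 0, "tz": 0, "rx": 0, "ry": 0, "rz": 0},
    {"tx": 0, "ty": 0, "tz": 0, "rx": 0, "ry": 0, "rz": 0},
    {"tx": 0, "ty": 0, "tz": 0, "rx": 0, "ry": 0, "rz": 0},
    {"tx": 0, "ty": 0, "tz": 0, "rx": 0, "ry": 0, "rz": 0}
  ]
}}

```text
time: 24.9
position: [0.561, 0.2458, -0.0048]
tool_rot: [0.804, 0.595, -0.0, 0.0]
ft_force: [0.4, 0.7, -4.0]
grip_width: 0.0196
```

```bash
python3 m2.py; python3 - <<'E'
from h import *
c=robot.camera("scene");cv2.imwrite("pics/s11.png",cv2.resize(c["color"][200:350,270:470,::-1],None,fx=4,fy=4,interpolation=2))
E
```

```text
t 24.9 p [ 0.561   0.2458 -0.0048] F [ 0.4  0.7 -4. ] M [-0.17 -0.1   0.01] w 0.0196 q [ 0.23  0.78  1.6  -0.    0.77  0.53]
tool x,z [ 2.925e-01  9.563e-01 -1.000e-04] [-0.e+00 -1.e-04 -1.e+00]
blade 8031 ((0.07402808964252472, 6.810575723648071e-05), (0.023958899080753326, 0.03406938537955284), 89.7284927368164) zmed -0.1289414757302265 slope -0.01806150646876047
stock top 797 zmed -0.04908867545899676 slope -0.01466730221009051
front face 5435 -0.00023091331967329518
TCP in corner -0.09094926165835952 -0.0010079402491911874 yaw 72.99453804185988
```

View pics/s11.png

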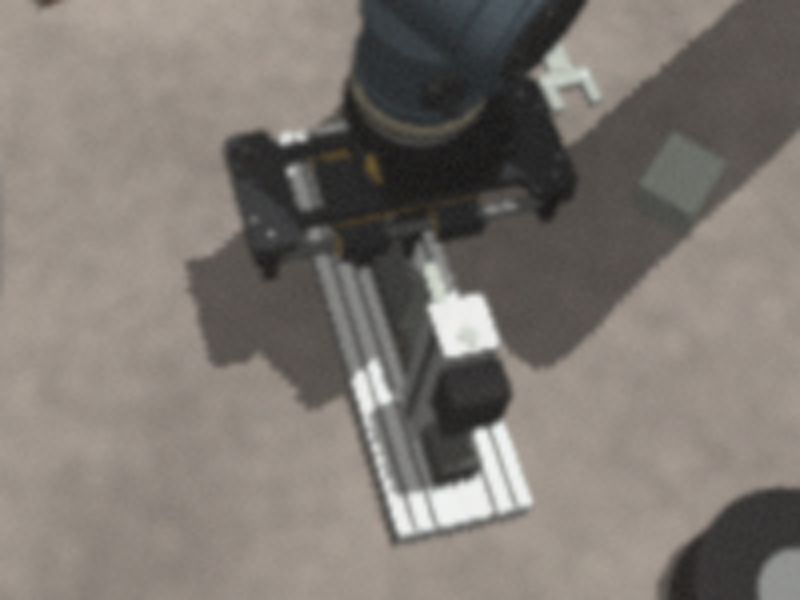

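Call:
{"api": "send_rows", "payload": {
  "deltas": [
    {"tx": 0, "ty": 0, "tz": 0.1, "rx": 0, "ry": 0, "rz": 0},
    {"tx": 0, "ty": 0, "tz": 0.2, "rx": 0, "ry": 0, "rz": 0},
    {"tx": 0, "ty": 0, "tz": 0.3, "rx": 0, "ry": 0, "rz": 0},
    {"tx": 0, "ty": 0, "tz": 0.3, "rx": 0, "ry": 0, "rz": 0}
  ]
}}

```text
time: 25.33
position: [0.5611, 0.2458, -0.0078]
tool_rot: [0.804, 0.595, -0.0, 0.0]
ft_force: [-0.2, -0.2, -2.4]
grip_width: 0.0191
```

Call:
{"api": "send_rows", "payload": {
  "deltas": [
    {"tx": 0, "ty": 0, "tz": 0.05, "rx": 0, "ry": 0, "rz": 0},
    {"tx": 0, "ty": 0, "tz": 0.1, "rx": 0, "ry": 0, "rz": 0},
    {"tx": 0, "ty": 0, "tz": 0.15, "rx": 0, "ry": 0, "rz": 0},
    {"tx": 0, "ty": 0, "tz": 0.15, "rx": 0, "ry": 0, "rz": 0}
  ]
}}

```text
time: 25.67
position: [0.5611, 0.2458, -0.0079]
tool_rot: [0.804, 0.595, 0.0, 0.0]
ft_force: [-3.5, -1.2, 7.7]
grip_width: 0.0196
```

```bash
python3 m2.py
```

```text
t 25.67 p [ 0.5611  0.2458 -0.0079] F [-3.5 -1.2  7.7] M [-0.34  0.45  0.01] w 0.0196 q [ 0.23  0.78  1.6  -0.    0.76  0.53]
tool x,z [ 2.922e-01  9.564e-01 -1.000e-04] [ 4.e-04 -2.e-04 -1.e+00]
blade 8076 ((0.07381878793239594, -6.359070539474487e-05), (0.034364745020866394, 0.023978648707270622), 0.19359523057937622) zmed -0.12923540805827388 slope -0.011067163792553647
stock top 732 zmed -0.04928225417565308 slope -0.0035894229108542645
front face 5337 -0.0002374068456197585
TCP in corner -0.09088276495342164 -0.0011687199044818422 yaw 73.01021209042592
```

Call:
{"api": "send_rows", "payload": {
  "deltas": [
    {"tx": 0.15, "ty": 0, "tz": 0, "rx": 0, "ry": 0, "rz": 0},
    {"tx": 0.3, "ty": 0, "tz": 0, "rx": 0, "ry": 0, "rz": 0},
    {"tx": 0.45, "ty": 0, "tz": 0, "rx": 0, "ry": 0, "rz": 0},
    {"tx": 0.55, "ty": 0, "tz": 0, "rx": 0, "ry": 0, "rz": 0},
    {"tx": 0.55, "ty": 0, "tz": 0, "rx": 0, "ry": 0, "rz": 0}
  ]
}}

```text
time: 26.13
position: [0.5624, 0.2492, -0.0079]
tool_rot: [0.803, 0.595, -0.001, 0.001]
ft_force: [-3.3, -7.1, 9.6]
grip_width: 0.0194
```

Call:
{"api": "send_rows", "payload": {
  "deltas": [
    {"tx": 0.05, "ty": 0, "tz": 0, "rx": 0, "ry": 0, "rz": 0},
    {"tx": 0.1, "ty": 0, "tz": 0, "rx": 0, "ry": 0, "rz": 0},
    {"tx": 0.15, "ty": 0, "tz": 0, "rx": 0, "ry": 0, "rz": 0},
    {"tx": 0.15, "ty": 0, "tz": 0, "rx": 0, "ry": 0, "rz": 0}
  ]
}}

```text
time: 26.47
position: [0.5628, 0.2504, -0.0079]
tool_rot: [0.803, 0.595, -0.001, 0.001]
ft_force: [-3.1, -8.0, 9.3]
grip_width: 0.0199
```

```bash
python3 m2.py
```

```text
t 26.47 p [ 0.5628  0.2504 -0.0079] F [-3.1 -8.   9.3] M [-1.31  0.43  0.  ] w 0.0199 q [ 0.24  0.78  1.59 -0.    0.77  0.54]
tool x,z [ 0.2912  0.9567 -0.0036] [-0.0011 -0.0034 -1.    ]
blade 6918 ((0.07080845534801483, 1.9923783838748932e-05), (0.0295181293040514, 0.023800577968358994), 0.21632783114910126) zmed -0.12946031386798235 slope -0.015873579331383912
stock top 662 zmed -0.04933276950733764 slope 0.0014306716201015197
front face 3513 -0.0035422693047098084
TCP in corner -0.08605814853867914 -0.0013978142544017295 yaw 73.07050494340422
```

Call:
{"api": "send_rows", "payload": {
  "deltas": [
    {"tx": 0.05, "ty": 0, "tz": 0, "rx": 0, "ry": 0, "rz": 0},
    {"tx": 0.1, "ty": 0, "tz": 0, "rx": 0, "ry": 0, "rz": 0},
    {"tx": 0.15, "ty": 0, "tz": 0, "rx": 0, "ry": 0, "rz": 0},
    {"tx": 0.15, "ty": 0, "tz": 0, "rx": 0, "ry": 0, "rz": 0}
  ]
}}

```text
time: 26.85
position: [0.563, 0.2511, -0.0079]
tool_rot: [0.803, 0.595, -0.002, 0.001]
ft_force: [-4.4, -11.0, 9.9]
grip_width: 0.0198
```

Call:
{"api": "send_rows", "payload": {
  "deltas": [
    {"tx": 0.05, "ty": 0, "tz": 0, "rx": 0, "ry": 0, "rz": 0},
    {"tx": 0.1, "ty": 0, "tz": 0, "rx": 0, "ry": 0, "rz": 0},
    {"tx": 0.15, "ty": 0, "tz": 0, "rx": 0, "ry": 0, "rz": 0},
    {"tx": 0.15, "ty": 0, "tz": 0, "rx": 0, "ry": 0, "rz": 0}
  ]
}}

```text
time: 27.18
position: [0.5629, 0.2511, -0.0079]
tool_rot: [0.803, 0.596, -0.003, 0.002]
ft_force: [-4.6, -13.4, 10.8]
grip_width: 0.0195
```

```bash
python3 m2.py
```

```text
t 27.18 p [ 0.5629  0.2511 -0.0079] F [ -4.6 -13.4  10.8] M [-2.25  0.46  0.02] w 0.0195 q [ 0.24  0.79  1.58 -0.01  0.78  0.54]
tool x,z [ 0.2902  0.9569 -0.0074] [-0.0031 -0.0068 -1.    ]
blade 6685 ((0.07021662592887878, -4.578195512294769e-05), (0.028306802734732628, 0.023738961666822433), 0.12561912834644318) zmed -0.12971251230640232 slope -0.007789925487173299
stock top 587 zmed -0.049381363776245336 slope -0.038553482678566
front face 3052 -0.004371106054609995
TCP in corner -0.0853805041163597 -0.0013652319314826009 yaw 73.1283280956217
```

```bash
cat > m3.py <<'E'
from h import *
o,R=st()
xh=np.array([np.cos(np.deg2rad(73)),np.sin(np.deg2rad(73))]);yh=np.array([-xh[1],xh[0]])
S=[];B=[];RL=[]
for i in range(4):
    c=robot.camera("wrist");o=robot.get_obs();P,uv=cloud(c,o)
    d=P[:,:2]-[.5866,.3331]-(-.0013)*yh;a,b=d@xh,d@yh;z=P[:,2]
    k=(abs(b)<.008)&(a>-.155)&(a<-.03)&(z>.035)&(z<.05);S.append(np.c_[a[k],z[k]])
    k=(abs(b)<.003)&(a>-.028)&(a<-.001)&(z>.115)&(z<.13);B.append(np.c_[a[k],z[k]])
    k=(abs(b)>.013)&(abs(b)<.038)&(a>-.18)&(a<-.01)&(z>.013)&(z<.027);RL.append(np.c_[a[k],z[k]])
for n,Q in(("stock",S),("blade",B),("rail",RL)):
    Q=np.vstack(Q);print(n,len(Q),"zmed",np.median(Q[:,1]).round(5) if len(Q) else 0)
    for s in np.arange(-.19,0,.01 if n!="blade" else .005):
        q=Q[(Q[:,0]>s)&(Q[:,0]<s+.01)]
        if len(q)>30: print("  ",s.round(3),len(q),np.median(q[:,1]).round(5))
cv2.imwrite("pics/w12.png",c["color"][:,:,::-1])
E
python3 m3.py
```

```text
t 27.23 p [ 0.5629  0.251  -0.0079] F [ -4.4 -14.5  10.6] M [-2.27  0.45 -0.02] w 0.0196 q [ 0.24  0.79  1.58 -0.01  0.78  0.54]
tool x,z [ 0.2904  0.9569 -0.0073] [-0.0031 -0.0067 -1.    ]
stock 12813 zmed 0.04136
   -0.14 315 0.04113
   -0.13 2050 0.04135
   -0.12 1867 0.0414
   -0.1 757 0.04122
   -0.09 2631 0.0414
   -0.08 2850 0.04135
   -0.07 2343 0.04139
blade 19002 zmed 0.12136
   -0.035 1736 0.12135
   -0.03 4856 0.12137
   -0.025 6520 0.12137
   -0.02 7000 0.12136
   -0.015 7421 0.12137
   -0.01 7146 0.12136
   -0.005 3325 0.12135
rail 64513 zmed 0.01944
   -0.16 269 0.01922
   -0.15 1720 0.01944
   -0.14 326 0.0195
   -0.1 294 0.01934
   -0.09 4275 0.01941
   -0.08 6728 0.01947
   -0.07 7410 0.01946
   -0.06 7813 0.01947
   -0.05 8231 0.01944
   -0.04 8628 0.01943
   -0.03 9215 0.01944
   -0.02 9576 0.0194
```

View pics/w12.png

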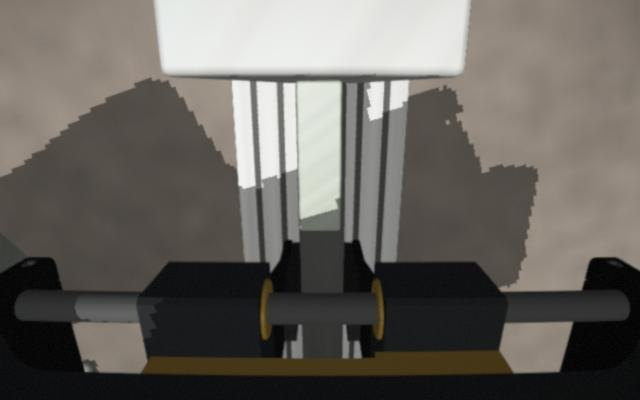

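Call:
{"api": "send_rows", "payload": {
  "deltas": [
    {"tx": 0.05, "ty": 0, "tz": 0, "rx": 0, "ry": 0, "rz": 0},
    {"tx": 0.1, "ty": 0, "tz": 0, "rx": 0, "ry": 0, "rz": 0},
    {"tx": 0.1, "ty": 0, "tz": 0, "rx": 0, "ry": 0, "rz": 0},
    {"tx": 0.1, "ty": 0, "tz": 0, "rx": 0, "ry": 0, "rz": 0}
  ]
}}

```text
time: 27.77
position: [0.5629, 0.251, -0.0079]
tool_rot: [0.803, 0.596, -0.004, 0.002]
ft_force: [-4.1, -17.9, 12.5]
grip_width: 0.0198
```

```bash
python3 m3.py; python3 - <<'E'
from h import *
o,R=st()
c=robot.camera("scene");cv2.imwrite("pics/s13.png",cv2.resize(c["color"][80:350,190:490,::-1],None,fx=2.2,fy=2.2,interpolation=2))
P,uv=cloud(c);k=(np.hypot(P[:,0]-.624,P[:,1]+.075)<.012)&(P[:,2]>.05);print("stylus top z",np.percentile(P[k,2],[50,95,99]),P[k].mean(0))
E
```

```text
t 27.77 p [ 0.5629  0.251  -0.0079] F [ -4.1 -17.9  12.5] M [-2.72  0.46 -0.06] w 0.0198 q [ 0.24  0.79  1.58 -0.01  0.78  0.54]
tool x,z [ 0.29    0.957  -0.0089] [-0.004  -0.0081 -1.    ]
stock 12671 zmed 0.04137
   -0.14 322 0.04112
   -0.13 2036 0.04137
   -0.12 1865 0.04139
   -0.1 747 0.0412
   -0.09 2619 0.04142
   -0.08 2864 0.04137
   -0.07 2218 0.04138
blade 19059 zmed 0.12135
   -0.035 1767 0.12135
   -0.03 4879 0.12136
   -0.025 6517 0.12137
   -0.02 6981 0.12136
   -0.015 7423 0.12135
   -0.01 7199 0.12135
   -0.005 3352 0.12134
rail 64539 zmed 0.01945
   -0.16 295 0.01914
   -0.15 1702 0.01943
   -0.14 323 0.01948
   -0.1 287 0.01936
   -0.09 4260 0.01944
   -0.08 6753 0.01949
   -0.07 7380 0.01947
   -0.06 7799 0.01945
   -0.05 8264 0.01946
   -0.04 8633 0.01945
   -0.03 9236 0.01943
   -0.02 9583 0.01941
t 27.97 p [ 0.5629  0.251  -0.0079] F [ -4.9 -17.9  11.7] M [-2.67  0.42 -0.04] w 0.0194 q [ 0.24  0.79  1.58 -0.01  0.78  0.54]
tool x,z [ 0.2901  0.957  -0.0089] [-0.004  -0.0081 -1.    ]
stylus top z [0.08803108 0.11136755 0.11226697] [ 0.62575151 -0.07077477  0.08630075]
```

View pics/s13.png

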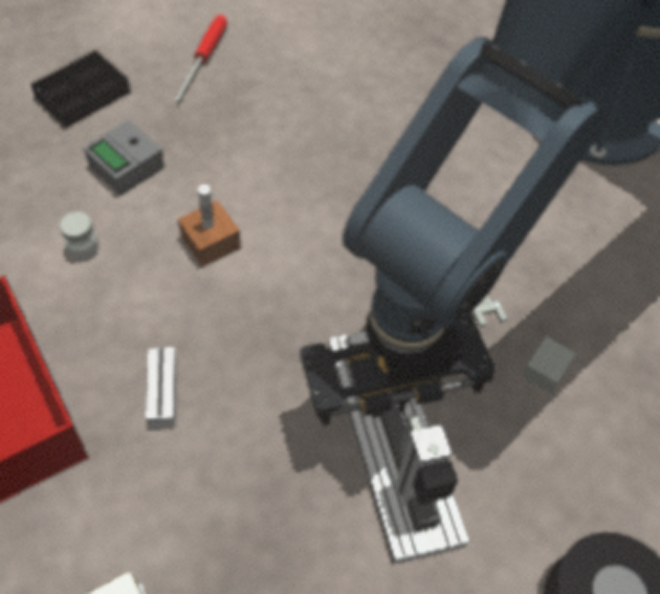

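```bash
python3 -c "
from rig import robot
print(robot.hand_in())"
```

```text
the job is handed in; nothing more can be done
None
```

The job is done and handed in at about 28 s of the 61 s allowed. `hand_in` gave no verdict.

- **Zero button:** I pressed it with the stylus tip. The spring gave 2 to 4 N, then the tip stopped against a hard stop and the force rose to 10 N, which I took as fully in.
- **Stylus:** It went back into its stand until the shoulder stopped it, at the height it was picked up from. After I let go, the pictures showed it upright, with its top about 110 mm over the bench.
- **Square:** It ended in the corner, still gripped at 55 N.
  - **Down on the rail:** the stock top was about 21.9 mm over the rail at both ends, so the foot was flat to within about 0.1 mm. It pressed down with about 12 N plus its own weight.
  - **Against the upright:** it pushed forward with about 18 N, which includes friction on the rail. It had stopped moving while the force kept rising, and the picture showed the blade meeting the upright. I could not see directly that the blade's face was flat against the upright.

**What disagreed:**
- **Finger length:** the fingers end about 31 mm short of the stated TCP. My first grip on the square closed above it, without moving it. The second grip, 30 mm lower, held.
- **Stylus grip:** for the same reason I held the stylus higher on its handle than intended, but it did not slip.
- **Tool tilt:** the tool leans about 0.5° under the push, while the square itself stays flat.

I never touched the other things on the bench.

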